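# Put the blue pipette away in the drawer

### The arm

A 7-joint arm with a two-finger parallel gripper is mounted at the origin on the work surface. World frame = base frame: x ahead of the robot, y to its left, z up, the work surface at z = 0. Lengths are in m, angles in rad, forces in N, time in s.
With the tool pointing down it reaches from about 0.4 to 0.85 m from the base axis. Payload 4.5 kg.
Tool frame: the origin (TCP) lies between the finger pads; the fingertips stand r.tip_reach ahead of it and the grasp point (between the pads) lies 11 mm behind it (r.tip_reach is the distance from the TCP to the fingertips, in m); z points along the fingers, y is the line along which they close (so a half turn about z gives the same grasp; the last joint's range is limited). The gripper opens to 88 mm and grips with 3 to 60 N. Pads are 18 mm wide; open, the fingers measure 123 mm over their backs; the gripper's body (75 mm by 187 mm) begins 45 mm behind the grasp point.
Start: joints at [-1.234, 0.689, -0.195, 1.565, 0.157, 0.902, -0.215], TCP at [0.186, 0.597, 0.247] pointing down, gripper open.
Joint ranges: [-3.01, 3.01], [-0.46, 2.08], [-1.47, 1.51], [0.13, 2.56], [-1, 4.14], [0.04, 2.09], [-2.66, 2.66]. Speed limits (rad/s): [2.57, 2.57, 3.14, 3.14, 3.14, 3.14, 3.14].

### API

Orientations are given as a unit quaternion [x, y, z, w].
In Python, from plant import r, vision, workorder gives the robot as it stands.
- The arm moves only by the tool drive_tool, never from a script. Its argument "targets" is a list of rows, each an object of numbers: "tx", "ty", "tz": the shift along the world's x, y, z in units of 0.03 m (1.0 is 0.03 m); "wx", "wy", "wz": the turn, a rotation vector about the world's x, y, z in units of 60 degrees (1.0 is 60 degrees); "claw": the opening, from -1 (shut) to 1 (fully open). A call has exactly 8 rows; each row shifts and turns the commanded pose from where the row before left it; what a row does not reach is not made up. A row lasts 1/10 s, in which the tool goes at most 50 mm and 8.59 degrees, less where a joint would pass 70% of its speed; a pose out of reach is approached as far as the arm can. A call with a number of a shift or a turn outside -1 to 1 is refused whole. A call with a gripper value outside its range is refused whole. The fingers move at their own pace and stop on an object; "force" is the grip in N (left out, the last holds). Time passes only in rows, so rows that do not move let the fingers close, or fill a call up. It gives the time, the measured TCP pose, the force, the opening and the grip force at its end, in the units of the state.
- r.get_state(): the state, without advancing time (a new reading comes with each control period).
- vision.snapshot(name): name is "scene" or "top" or "wrist"; returns a dict with "image" (384x512x3 uint8, blue, green, red), "range_z" (384x512 float32, m along the optical axis (not along the pixel's ray), 0 where there is no reading), "K" (3x3 intrinsics, pixels), "cam_to_world" (4x4, takes a point from camera to world coordinates). Camera axes: x right, y up, looking along -z (the intrinsics and any distortion apply to the point x, -y, -z); pixel columns grow to the right and rows downward; lengths in m; the calibration is good to about 2 mm. A picture is of the moment at which its call begins.
- workorder.finish_job(): hands the job in; it is judged then, once.
The state is a dict: "clock": time; "q": joint angles; "qd": joint speeds; "joint_torque": joint torques, N m; "tool_pos": TCP position; "eef_rot": TCP orientation; "contact_force": force on the tool from outside, world axes, zero at the start; "moment": the same for the moment, N m; "opening": opening from 0.0 (shut) to 1.0 (fully open); "finger_force": force on a finger pad.
Only numpy, scipy, OpenCV 4.12 (cv2) and the standard library are available. Lean on these libraries where they do the work, as an engineer would, in place of code of your own. Each camera call takes 0.05 s, during which the arm holds its last target. There are 200 camera calls.

### The job

Put the blue pipette away for the night: take it off the slanted stand and lay it flat, coloured back up, in the blue-lined compartment of the open drawer, with its nose under the keeper bar and pushed up against the black end pad; then push the drawer fully shut. Lay it down without letting it fall, and leave the other two pipettes and the tube rack where they are.

Things in the scene. Friction and masses are not known exactly. Their poses are not given: they have to be found in the camera images.
- pipette_blue: Pipette to put away: white, with blue back stripe, collar, finger rest and button; 200 mm long, 80 to 165 g. Origin: handle centre, on the long axis. +x along the axis to the nose, +z out of the striped back. Handle: box 100 (x -50 to 50) x 28 (y) x 28 mm (z), flat sides. At the start it lies on the stand nose down, axis 36 degrees off level, back up, in any of the three places.
- pipette_blue_grip (a point): Best place to grip the blue pipette, across its 28 mm width (its y): on its axis at x = +6 mm, about its centre of mass; axes as the pipette. Keep fingertips less than 14 mm below this axis, where the underside is, or they meet the drawer floor.
- pipette_blue_nose (a point): End of the blue pipette's nose, on its axis, 128 mm from the origin; axes as the pipette. The nose is a grey round shaft, x = 50 to 128 mm, 14 mm thick at the handle, 10 mm at x = 96 and 8 mm at its end.
- pipette_blue_tail (a point): End of the blue plunger button, on the axis at x = -72 mm. Button 16 mm and its stem 9 mm thick. The finger rest stands 10 mm above the back at x = -48 to -32 mm.
- stand: Fixed clear stand, foot 150 x 244 mm; three places 75 mm apart along its y. Origin on the underside; noses point to its -x, the slope rises 36 degrees to +x. Handles lie on two crossbars between lips 10 mm high, front shoulder against a slotted plate (nose through it). Sides are free at pipette x -20 to +36 mm. Lift a pipette square off the slope by 40 mm before moving it along.
- unit: Fixed bench-top drawer unit. Origin: underside of the housing, in its middle. Housing 180 mm deep (x), 256 mm wide (y), 72 mm high, clear top. -x is its front, where the drawer comes out. It carries the drawer.
- tray (a joint): How far the drawer is open, m: 0 fully shut, 0.165 the open stop; starts 0.12 to 0.155 open. Slides along the unit's x, stays where left; moving it takes 3 to 5 N.
- drawer_front (a point): Middle of the outer face of the drawer's grey front, 36 mm above the bench; the face looks along the unit's -x. Front 252 mm wide, 10 mm thick, top 68 mm above the bench (52 mm in the 80 mm wide finger notch in its middle). Push the face along the unit's +x to shut. When shut it is 92 mm in front of the unit's origin.
- blue_bay (a point): Centre of the floor of the blue-lined compartment in the drawer's front row, 12 mm above the bench; axes as the unit's (x into the unit, z up). It runs along y, nose end at +y. Home, the pipette lies along y, axis 14 mm above the floor, origin at y = -23 mm. Beside the handle 25 mm are free at both sides (front's inner face at x = -44 mm, middle divider at x = +36 mm, open there). The yellow-lined compartment behind is the yellow pipette's, nose end at -y.
- end_pad (a point): Middle of the face of the black end pad (at blue_bay y = +105 mm, 14 mm above the floor), which the nose must end up against; axes as the unit's, face looks to -y. Pad 44 mm wide, 34 mm high.
- keeper_bar (a point): Middle of the underside of the steel keeper bar, 30 mm above the compartment floor; it spans 22 to 34 mm from the pad, 6 mm thick, across the compartment between two cheeks 28 mm apart. A nose sloping 15 to 24 degrees, its end near the floor, slides under it along its own axis.
- tail_wall (a point): Top edge of the drawer's side wall at the tail end (blue_bay y = -109 mm), 40 mm above the compartment floor. Pad to wall is 214 mm, so the pipette fits in only nose first with its tail up. The handle then settles between two pairs of flared saddle cheeks (blue_bay y = +7 to +21 and -63 to -49 mm), 34 mm apart, 24 mm high.
- pipette_yellow: A hand pipette with yellow parts, on the stand; stays there, 200 mm long. Same shape as the blue one.
- pipette_red: A hand pipette with red parts, on the stand; stays there, 200 mm long. Same shape as the blue one.
- tube_rack: Black rack of purple-capped tubes, 62 x 160 mm, 98 mm high. Origin: middle of its underside.
Things that resemble listed ones, but are neither listed nor needed, are in the scene too. What is shaped like the pipette_blue but turquoise is not meant.

How it is judged:
By the outcome, as a careful person would: the job done as asked, in the order asked, and still so for the second after the job is handed in, with the robot touching nothing.
It also fails if it takes over 61 s, if anything falls off the work surface, if the arm or the gripper's body presses on something with over 40 N, if the wrist force passes 120 N, or if a joint passes its speed limit or range.

## Working session

There is one attempt and no reset: what is moved stays moved. The work goes in short steps, Python scripts to look and compute and a tool call to move; the robot and the scene stay as the last step left them, time stands still between calls to the robot, and variables do not carry over. Pictures are saved under pics/ and viewed, at most 10 in all, crops included, and the job is handed in when it is done.

Besides the shell and the picture viewer there is one more tool, called after "Request:" by a JSON object that holds its "method" and its "body". drive_tool: Moves the arm, as the interface text tells. Its arguments: {"type":"object","properties":{"targets":{"type":"array","items":{"type":"object","properties":{"tx":{"type":"number"},"ty":{"type":"number"},"tz":{"type":"number"},"wx":{"type":"number"},"wy":{"type":"number"},"wz":{"type":"number"},"claw":{"type":"number"}}}},"force":{"type":"number"}},"required":["targets"]}

```bash
mkdir -p pics; ls
python3 - <<'E'
from plant import r, vision, workorder
import cv2, numpy as np, pickle
print(r.tip_reach, r.get_state())
for n in ("scene","top"):
    s=vision.snapshot(n); pickle.dump(s,open(f"pics/{n}0.pkl","wb"))
    cv2.imwrite(f"pics/{n}0.png",cv2.resize(s["image"],(800,600),interpolation=cv2.INTER_CUBIC))
    print(n,s["K"],s["cam_to_world"])
E
```

```text
pics
0.008 {'clock': 0.0, 'q': array([-1.23421182,  0.68996165, -0.1945231 ,  1.56634738,  0.15729138,
        0.90251814, -0.21509275]), 'qd': array([-5.44168253e-05,  1.16460032e-03,  1.37579610e-03,  4.14005333e-05,
       -1.59970331e-04,  1.18851123e-03,  8.33851962e-04]), 'joint_torque': array([-2.07128014e-04, -5.27560794e+01, -1.26670852e+00, -1.53429455e+01,
       -5.25585737e-02,  6.48506146e-03,  1.70239441e-04]), 'tool_pos': array([0.18621669, 0.59595814, 0.24592331]), 'eef_rot': array([ 1.50768198e-01,  9.88568713e-01, -9.18372259e-04, -7.59525627e-05]), 'contact_force': array([-0.33332017,  0.59669245, -0.8842801 ]), 'moment': array([-1.94844286e-02, -8.61876203e-05, -1.52076606e-02]), 'finger_force': 0.0, 'opening': 1.0000168647517123}
scene [[366.60801405   0.         264.51277337]
 [  0.         366.60801405 187.96462499]
 [  0.           0.           1.        ]] [[ 3.95593656e-01 -7.28798488e-01  5.58890350e-01  1.06017489e+00]
 [ 9.18425506e-01  3.13585276e-01 -2.41161489e-01 -2.37256125e-01]
 [ 4.98344284e-04  6.08701107e-01  7.93399466e-01  8.54191444e-01]
 [ 0.00000000e+00  0.00000000e+00  0.00000000e+00  1.00000000e+00]]
top [[366.9139689    0.         253.38632112]
 [  0.         366.9139689  189.0069591 ]
 [  0.           0.           1.        ]] [[ 0.01879526  0.97651518 -0.21462719  0.33138811]
 [-0.9998201   0.01780958 -0.00652552 -0.02068348]
 [-0.00254985  0.21471123  0.97667425  1.11021691]
 [ 0.          0.          0.          1.        ]]
```

View pics/scene0.png

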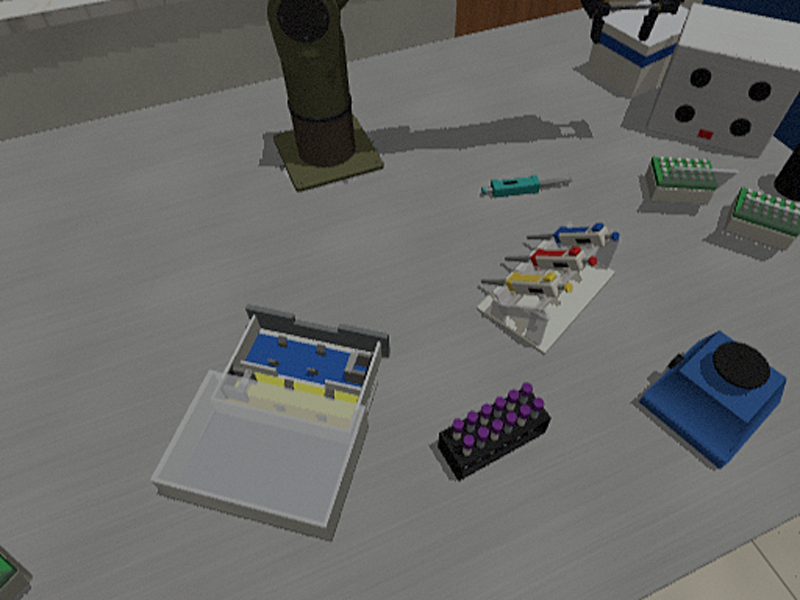

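View pics/top0.png

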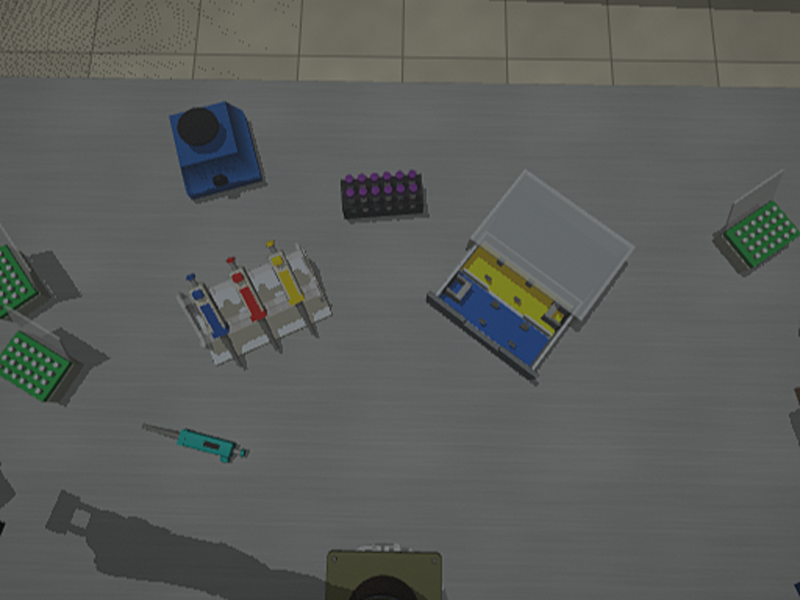

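Scene: the blue pipette is in the stand's left place as seen by the top camera (button (190,278), nose (240,365) in the 800x600 top view). The drawer is at (500,320), with its pad end at (455,290). Enlarging both next.

```bash
cat > h.py <<'E'
import numpy as np, cv2, pickle
from scipy.spatial.transform import Rotation as R
def cloud(s):
    z=s["range_z"].astype(float); K=s["K"]; v,u=np.mgrid[:384,:512]
    p=np.stack([(u-K[0,2])/K[0,0]*z,-(v-K[1,2])/K[1,1]*z,-z],-1)
    T=s["cam_to_world"]; return p@T[:3,:3].T+T[:3,3]
def ray(s,u,v,h):   # pixel -> world at height h
    K=s["K"];T=s["cam_to_world"]; d=T[:3,:3]@np.array([(u-K[0,2])/K[0,0],-(v-K[1,2])/K[1,1],-1]); o=T[:3,3]
    return o+d*(h-o[2])/d[2]
E
python3 - <<'E'
from h import *
s=pickle.load(open("pics/top0.pkl","rb")); im=s["image"]; P=cloud(s)
a=cv2.resize(im[145:245,100:220],(720,600),interpolation=cv2.INTER_CUBIC)
b=cv2.resize(im[140:260,260:400],(700,600),interpolation=cv2.INTER_CUBIC)
cv2.imwrite("pics/b1.png",np.clip(b*1.8,0,255).astype(np.uint8))
hsv=cv2.cvtColor(im,cv2.COLOR_BGR2HSV)
for name,(x0,x1) in {"stand":(100,220),"drawer":(260,400)}.items():
    for c,(l,h) in {"blue":(100,125),"yellow":(20,35),"red":(0,8)}.items():
        m=(hsv[...,0]>=l)&(hsv[...,0]<=h)&(hsv[...,1]>140)&(hsv[...,2]>50)
        m[:, :x0]=0; m[:,x1:]=0; m[:140]=0; m[260:]=0
        m&=s["range_z"]>0
        q=P[m]
        if len(q)<5: continue
        c0=q.mean(0); w,V=np.linalg.eigh(np.cov((q-c0).T))
        print(name,c,len(q),c0.round(4),V[:,2].round(3),V[:,0].round(3),(w**.5).round(4))
# drawer front top (z~68mm)
m=(abs(P[...,2]-.068)<.004); m[:,:260]=0;m[:,400:]=0;m[:140]=0;m[260:]=0
q=P[m][:,:2]; print(len(q)); 
rect=cv2.minAreaRect(q.astype(np.float32)*1000); print(rect)
E
```

```text
stand blue 166 [0.5113 0.3188 0.1026] [-0.713 -0.333 -0.617] [-0.584 -0.205  0.785] [0.0042 0.0052 0.0332]
stand yellow 189 [0.5775 0.1848 0.103 ] [-0.747 -0.358 -0.561] [-0.468  0.882  0.06 ] [0.0055 0.0126 0.0347]
stand red 188 [0.5436 0.2516 0.1024] [-0.722 -0.344 -0.601] [-0.589 -0.151  0.794] [0.0047 0.0057 0.034 ]
drawer blue 1257 [ 0.5234 -0.2121  0.0114] [-0.596 -0.803 -0.001] [ 0.001 -0.001  1.   ] [0.0023 0.0192 0.0573]
drawer yellow 1050 [ 0.5941 -0.2387  0.0121] [-0.624 -0.782  0.001] [-0.015  0.013  1.   ] [0.0057 0.0158 0.0572]
2761
((613.4005126953125, -266.0618896484375), (255.5469512939453, 318.0313415527344), 52.595054626464844)
```

View pics/b1.png

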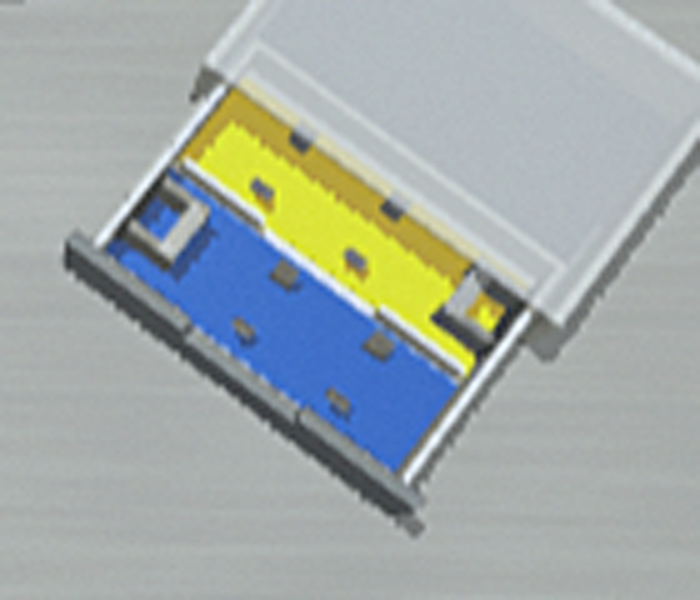

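Drawer crop: the front panel runs from (75,250) to (410,490), the keeper is at (180,225) and the saddles are at (285,275), (245,330), (378,345) and (340,400). The pad end is at upper left. Next I'll get the pipette estimate and work out the pre-grasp pose.

```bash
cat >> h.py <<'E'
def stand_R(yaw,pitch=36):  # pipette axes in world: nose heading yaw (deg), nose-down pitch
    return R.from_euler('ZY',[yaw,pitch],degrees=True).as_matrix()
def tool_R(Rp): # tool y=-pip y, tool z=-pip z, tool x = pip x
    return Rp@np.diag([1,-1,-1.])
def plan(st,Rt,pos,n=None):
    Rc=R.from_quat(st["eef_rot"]); w=(R.from_matrix(Rt)*Rc.inv()).as_rotvec(degrees=True)
    d=np.asarray(pos)-st["tool_pos"]
    print("total shift units",(d/.03).round(2),"total turn units",(w/60).round(3),"turn deg",np.linalg.norm(w).round(1),"min rows",np.linalg.norm(w)/8.5)
E
python3 - <<'E'
from h import *
from plant import r
s=pickle.load(open("pics/top0.pkl","rb")); im=s["image"]; P=cloud(s)
hsv=cv2.cvtColor(im,cv2.COLOR_BGR2HSV)
Rp=stand_R(206); print(Rp.round(3))
c=np.array([.5187,.3224,.0913])
L=(P-c)@Rp
m=(abs(L[...,1])<.014)&(abs(L[...,2])<.035)&(abs(L[...,0])<.14)&(s["range_z"]>0)
b=m&(hsv[...,0]>=100)&(hsv[...,0]<=125)&(hsv[...,1]>140)
for k in range(-110,140,6):
    q=m&(abs(L[...,0]*1000-k)<3); 
    if q.sum(): print(k,q.sum(),(b&q).sum(),(L[q].mean(0)*1000).round(1),(np.percentile(L[q][:,2],90)*1000).round(1))
g=c+Rp@[.0,0,.0]
plan(r.get_state(),tool_R(Rp),g+Rp[:,2]*.15)
E
```

```text
[[-0.727  0.438 -0.528]
 [-0.355 -0.899 -0.258]
 [-0.588  0.     0.809]]
-80 1 1 [-77.5   4.1   5. ] 5.0
-74 15 7 [-74.2   0.6   2.6] 7.4
-68 7 0 [-68.    1.    2.5] 5.1
-62 8 0 [-61.8   0.7   1.5] 3.0
-56 23 0 [-54.5   1.8   2.8] 11.8
-50 35 12 [-50.5   1.4  13.4] 22.4
-44 27 14 [-44.2   2.8  16.4] 24.2
-38 20 1 [-38.    4.   13.9] 23.0
-32 22 0 [-31.5   3.7   8.7] 13.1
-26 24 0 [-25.7   0.5  11.6] 14.5
-20 22 7 [-19.8   1.8  12.5] 15.4
-14 20 11 [-14.2   0.6  12.8] 14.3
-8 23 10 [-8.1  1.6 11.3] 14.6
-2 23 11 [-2.  1. 11.] 13.6
4 23 11 [ 3.4  2.7 11.4] 14.8
10 27 13 [10.2  2.7  9.6] 14.6
16 22 11 [16.1  1.  12. ] 14.2
22 23 9 [21.9  1.6 10.5] 14.5
28 20 11 [27.7  2.7  9.8] 14.2
34 25 14 [33.7  1.6  9.2] 13.6
40 25 20 [39.9  2.6 10.7] 14.8
46 15 2 [45.3  2.7  8.9] 13.7
52 10 0 [52.4  0.1  4.3] 7.0
58 10 0 [58.1  0.3  3.6] 5.5
64 8 0 [63.7  0.9  4.3] 7.2
70 9 0 [69.5 -1.3  2.8] 4.8
76 9 0 [75.5 -0.5  3.8] 6.2
82 8 0 [81.8  0.4  2.6] 5.8
88 5 0 [87.3 -0.8  3.9] 5.9
94 13 0 [ 94.3   2.4 -14.1] 4.2
100 16 0 [100.7   3.8 -19.5] 1.4
106 21 0 [105.8   2.9 -21.8] 0.9
112 16 0 [111.7   1.6 -13.9] 2.9
118 18 0 [118.4   0.5 -18.9] 1.8
124 18 0 [123.9   3.4 -22.1] -14.5
130 15 0 [129.9   2.8 -20.1] -16.9
136 23 0 [135.9   0.9 -16. ] -11.3
total shift units [  8.44 -10.41  -1.11] total turn units [ 0.048 -0.612  0.699] turn deg 55.8 min rows 6.565027138275744
```

Request:
{"method": "drive_tool", "body": {"targets": [{"tx":0.53,"ty":-0.65,"tz":-0.07,"wx":0.003,"wy":-0.038,"wz":0.044,"claw":0.2},{"tx":0.53,"ty":-0.65,"tz":-0.07,"wx":0.003,"wy":-0.038,"wz":0.044,"claw":0.2},{"tx":0.53,"ty":-0.65,"tz":-0.07,"wx":0.003,"wy":-0.038,"wz":0.044,"claw":0.2},{"tx":0.53,"ty":-0.65,"tz":-0.07,"wx":0.003,"wy":-0.038,"wz":0.044,"claw":0.2},{"tx":0.53,"ty":-0.65,"tz":-0.07,"wx":0.003,"wy":-0.038,"wz":0.044,"claw":0.2},{"tx":0.53,"ty":-0.65,"tz":-0.07,"wx":0.003,"wy":-0.038,"wz":0.044,"claw":0.2},{"tx":0.53,"ty":-0.65,"tz":-0.07,"wx":0.003,"wy":-0.038,"wz":0.044,"claw":0.2},{"tx":0.53,"ty":-0.65,"tz":-0.07,"wx":0.003,"wy":-0.038,"wz":0.044,"claw":0.2}]}}

```text
clock: 0.9
tool_pos: [0.3139, 0.4397, 0.2298]
eef_rot: [-0.035, 0.987, 0.036, 0.154]
contact_force: [0.5, 0.3, 0.0]
opening: 0.602
finger_force: 0.0
```

Request:
{"method": "drive_tool", "body": {"targets": [{"tx":0.53,"ty":-0.65,"tz":-0.07,"wx":0.003,"wy":-0.038,"wz":0.044,"claw":0.2},{"tx":0.53,"ty":-0.65,"tz":-0.07,"wx":0.003,"wy":-0.038,"wz":0.044,"claw":0.2},{"tx":0.53,"ty":-0.65,"tz":-0.07,"wx":0.003,"wy":-0.038,"wz":0.044,"claw":0.2},{"tx":0.53,"ty":-0.65,"tz":-0.07,"wx":0.003,"wy":-0.038,"wz":0.044,"claw":0.2},{"tx":0.53,"ty":-0.65,"tz":-0.07,"wx":0.003,"wy":-0.038,"wz":0.044,"claw":0.2},{"tx":0.53,"ty":-0.65,"tz":-0.07,"wx":0.003,"wy":-0.038,"wz":0.044,"claw":0.2},{"tx":0.53,"ty":-0.65,"tz":-0.07,"wx":0.003,"wy":-0.038,"wz":0.044,"claw":0.2},{"tx":0,"ty":0,"tz":0,"claw":0.2}]}}

```text
validation failed for argument at $.ta...
```

Run:
```python
from h import *
from plant import r, vision
st=r.get_state(); print(st["clock"],st["q"].round(2),st["tool_pos"],st["opening"],st["contact_force"])
s=vision.snapshot("wrist"); pickle.dump(s,open("pics/w1.pkl","wb"))
cv2.imwrite("pics/w1.png",np.clip(cv2.resize(s["image"],(800,600),interpolation=cv2.INTER_CUBIC)*1.3,0,255).astype(np.uint8))
Rp=stand_R(206); c=np.array([.5187,.3224,.0913])
plan(st,tool_R(Rp),c+Rp[:,2]*.15)
```

```text
0.9 [-1.2   0.54  0.03  2.07  0.64  0.4  -0.12] [0.31390957 0.43970601 0.22978213] 0.6015408733766208 [0.49753536 0.31389755 0.00905381]
total shift units [ 4.18 -5.2  -0.57] total turn units [ 0.024 -0.308  0.344] turn deg 27.7 min rows 3.2624810250855503
```

View pics/w1.png

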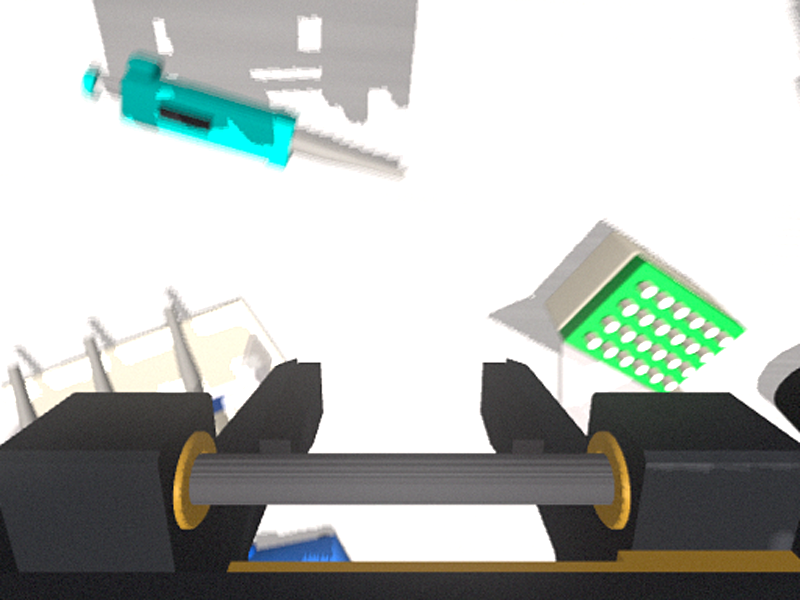

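The wrist view is looking the wrong way so far: the stand noses are at left (170,300) and the turquoise pipette is at the top. Only the first half of the move ran because the second call was refused, so I'm redoing that half.

Request:
{"method": "drive_tool", "body": {"targets": [{"tx":0.52,"ty":-0.65,"tz":-0.07,"wx":0.003,"wy":-0.038,"wz":0.043,"claw":0.2},{"tx":0.52,"ty":-0.65,"tz":-0.07,"wx":0.003,"wy":-0.038,"wz":0.043,"claw":0.2},{"tx":0.52,"ty":-0.65,"tz":-0.07,"wx":0.003,"wy":-0.038,"wz":0.043,"claw":0.2},{"tx":0.52,"ty":-0.65,"tz":-0.07,"wx":0.003,"wy":-0.038,"wz":0.043,"claw":0.2},{"tx":0.52,"ty":-0.65,"tz":-0.07,"wx":0.003,"wy":-0.038,"wz":0.043,"claw":0.2},{"tx":0.52,"ty":-0.65,"tz":-0.07,"wx":0.003,"wy":-0.038,"wz":0.043,"claw":0.2},{"tx":0.52,"ty":-0.65,"tz":-0.07,"wx":0.003,"wy":-0.038,"wz":0.043,"claw":0.2},{"tx":0.52,"ty":-0.65,"tz":-0.07,"wx":0.003,"wy":-0.038,"wz":0.043,"claw":0.2}]}}

```text
clock: 1.75
tool_pos: [0.4059, 0.3206, 0.2148]
eef_rot: [-0.158, 0.952, 0.042, 0.26]
contact_force: [0.8, -0.3, -0.6]
opening: 0.597
finger_force: 0.0
```

Run:
```python
from h import *
from plant import r, vision
s=vision.snapshot("wrist"); s=vision.snapshot("wrist"); st=r.get_state(); print(st["clock"],st["q"].round(2),st["tool_pos"],st["opening"],st["contact_force"])
pickle.dump(s,open("pics/w2.pkl","wb"))
cv2.imwrite("pics/w2.png",np.clip(cv2.resize(s["image"],(800,600),interpolation=cv2.INTER_CUBIC)*1.,0,255).astype(np.uint8))
Rp=stand_R(206); c=np.array([.5187,.3224,.0913])
plan(st,tool_R(Rp),c+Rp[:,2]*.15)
P=cloud(s); L=(P-c)@Rp; hsv=cv2.cvtColor(s["image"],cv2.COLOR_BGR2HSV)
b=(hsv[...,0]>=100)&(hsv[...,0]<=125)&(hsv[...,1]>140)&(abs(L[...,1])<.03)&(abs(L[...,2])<.035)&(abs(L[...,0])<.14)
print(b.sum()); q=L[b]*1000; print(np.percentile(q,[1,10,50,90,99],axis=0).round(1))
```

```text
1.85 [-0.88  0.55 -0.08  2.39  2.16  0.41 -1.17] [0.40743928 0.31388252 0.21361987] 0.6011838823675232 [-0.25807022 -0.18903246 -0.4059805 ]
total shift units [ 1.07 -1.   -0.03] total turn units [ 0.041 -0.086  0.13 ] turn deg 9.7 min rows 1.1405948960260708
1627
[[-76.8 -14.    3.1]
 [-47.6  -7.3  12.5]
 [  7.1  -0.   13.8]
 [ 39.4   7.2  22.2]
 [ 43.7  12.1  23.9]]
```

View pics/w2.png

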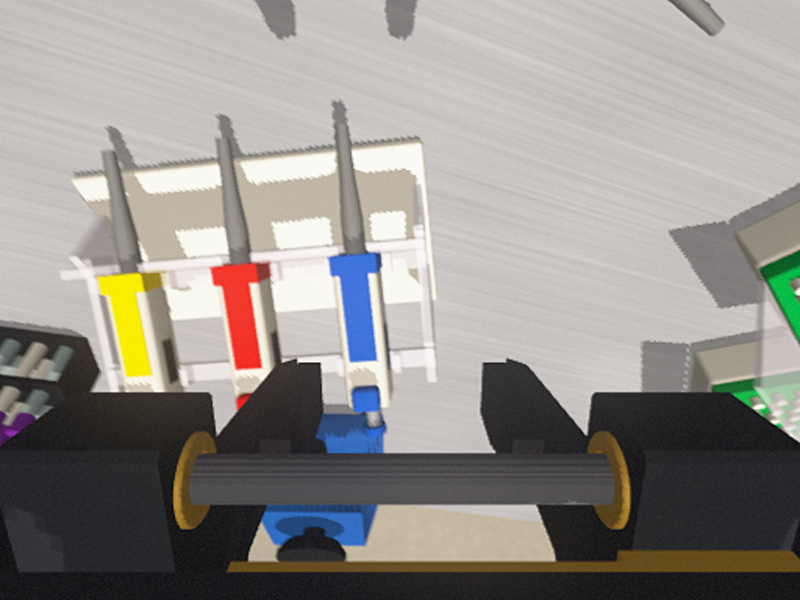

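Wrist view: blue handle from (355,255) at the shoulder to (365,400) at the finger rest, nose tip at (338,105). Fingers straddle x = 322–482. Now refining yaw and origin from the depth.

Run:
```python
from h import *
from plant import r
s=pickle.load(open("pics/w2.pkl","rb")); P=cloud(s); hsv=cv2.cvtColor(s["image"],cv2.COLOR_BGR2HSV)
Rp=stand_R(206); c=np.array([.5187,.3224,.0913]); L=(P-c)@Rp
b=(hsv[...,0]>=100)&(hsv[...,0]<=125)&(hsv[...,1]>140)&(abs(L[...,1])<.03)&(L[...,2]>.008)&(L[...,2]<.018)&(abs(L[...,0])<.14)
q=L[b]*1000
for k in range(-30,50,6):
    t=q[abs(q[:,0]-k)<3]
    if len(t): print(k,len(t),t[:,1].min().round(1),t[:,1].max().round(1),np.median(t[:,2]).round(1))
t=q[(q[:,0]>-25)&(q[:,0]<35)]; print("yaw slope",np.polyfit(t[:,0],t[:,1],1),"pitch",np.polyfit(t[:,0],t[:,2],1), "xmax",q[:,0].max())
n=(L[...,2]>-.008)&(L[...,2]<.01)&(abs(L[...,1])<.015)&(L[...,0]>.06)&(L[...,0]<.14)
t=L[n]*1000; print("nose",t[:,0].max(),np.polyfit(t[:,0],t[:,1],1))
```

```text
-24 21 -7.7 8.5 13.8
-18 94 -7.7 8.4 13.8
-12 103 -8.1 8.5 14.0
-6 99 -7.7 8.6 13.8
0 99 -8.0 8.6 13.8
6 101 -8.0 8.2 13.9
12 105 -8.2 8.3 13.7
18 103 -8.3 8.3 13.8
24 103 -8.1 8.0 13.7
30 108 -9.0 8.5 13.8
36 186 -15.2 13.3 13.5
42 163 -15.3 13.2 13.3
yaw slope [-0.01325662  0.12928797] pitch [-2.41417355e-03  1.38340152e+01] xmax 44.01584625373402
nose 139.2383132560927 [-1.51291666e-03 -1.68466274e+00]
```

Run:
```python
from h import *
from plant import r
Rp=stand_R(205.8); c=np.array([.5187,.3224,.0913])
st=r.get_state()
for z in (.10,.07,-.0015): plan(st,tool_R(Rp),c+Rp@[.0005,0,z])
print((Rp[:,2]*1/30*1000).round(3)/1, "units per 1 m*1e-3... n=",Rp[:,2].round(3))
```

```text
total shift units [ 1.93 -0.57 -1.39] total turn units [ 0.041 -0.086  0.127] turn deg 9.5 min rows 1.1217146919209748
total shift units [ 2.46 -0.32 -2.2 ] total turn units [ 0.041 -0.086  0.127] turn deg 9.5 min rows 1.1217146919209748
total shift units [ 3.72  0.29 -4.13] total turn units [ 0.041 -0.086  0.127] turn deg 9.5 min rows 1.1217146919209748
[-17.64   -8.527  26.967] units per 1 m*1e-3... n= [-0.529 -0.256  0.809]
```

Request:
{"method": "drive_tool", "body": {"targets": [{"tx":0.32,"ty":-0.1,"tz":-0.23,"wx":0.007,"wy":-0.014,"wz":0.021,"claw":0.2},{"tx":0.32,"ty":-0.1,"tz":-0.23,"wx":0.007,"wy":-0.014,"wz":0.021,"claw":0.2},{"tx":0.32,"ty":-0.1,"tz":-0.23,"wx":0.007,"wy":-0.014,"wz":0.021,"claw":0.2},{"tx":0.32,"ty":-0.1,"tz":-0.23,"wx":0.007,"wy":-0.014,"wz":0.021,"claw":0.2},{"tx":0.32,"ty":-0.1,"tz":-0.23,"wx":0.007,"wy":-0.014,"wz":0.021,"claw":0.2},{"tx":0.32,"ty":-0.1,"tz":-0.23,"wx":0.007,"wy":-0.014,"wz":0.021,"claw":0.2},{"tx":0.0,"ty":0.0,"tz":0.0,"claw":0.2},{"tx":0.0,"ty":0.0,"tz":0.0,"claw":0.2}]}}

```text
validation failed for argument at $.ta...
```

Run:
```python
from h import *
from plant import r
Rp=stand_R(205.8); c=np.array([.5187,.3224,.0913])
st=r.get_state(); print(st["clock"],st["q"].round(2))
for z in (.10,.03,-.0015): plan(st,tool_R(Rp),c+Rp@[.0005,0,z])
```

```text
1.85 [-0.88  0.55 -0.08  2.39  2.16  0.41 -1.17]
total shift units [ 1.93 -0.57 -1.39] total turn units [ 0.041 -0.086  0.127] turn deg 9.5 min rows 1.1217146919209748
total shift units [ 3.17  0.02 -3.28] total turn units [ 0.041 -0.086  0.127] turn deg 9.5 min rows 1.1217146919209748
total shift units [ 3.72  0.29 -4.13] total turn units [ 0.041 -0.086  0.127] turn deg 9.5 min rows 1.1217146919209748
```

Rows evidently need all seven keys.

Request:
{"method": "drive_tool", "body": {"targets": [{"tx":0.32,"ty":-0.1,"tz":-0.23,"wx":0.007,"wy":-0.014,"wz":0.021,"claw":0.2},{"tx":0.32,"ty":-0.1,"tz":-0.23,"wx":0.007,"wy":-0.014,"wz":0.021,"claw":0.2},{"tx":0.32,"ty":-0.1,"tz":-0.23,"wx":0.007,"wy":-0.014,"wz":0.021,"claw":0.2},{"tx":0.32,"ty":-0.1,"tz":-0.23,"wx":0.007,"wy":-0.014,"wz":0.021,"claw":0.2},{"tx":0.32,"ty":-0.1,"tz":-0.23,"wx":0.007,"wy":-0.014,"wz":0.021,"claw":0.2},{"tx":0.32,"ty":-0.1,"tz":-0.23,"wx":0.007,"wy":-0.014,"wz":0.021,"claw":0.2},{"tx":0.0,"ty":0.0,"tz":0.0,"wx":0.0,"wy":0.0,"wz":0.0,"claw":0.2},{"tx":0.0,"ty":0.0,"tz":0.0,"wx":0.0,"wy":0.0,"wz":0.0,"claw":0.2}]}}

```text
clock: 2.65
tool_pos: [0.4629, 0.3014, 0.1728]
eef_rot: [-0.215, 0.927, 0.071, 0.3]
contact_force: [-0.3, 0.6, 0.3]
opening: 0.599
finger_force: 0.0
```

Run:
```python
from h import *
from plant import r
Rp=stand_R(205.8); c=np.array([.5187,.3224,.0913])
st=r.get_state(); print(st["clock"],st["q"].round(2))
for z in (.10,.03,-.0015): plan(st,tool_R(Rp),c+Rp@[.0005,0,z])
```

```text
2.65 [-0.59  0.71 -0.28  2.43  2.58  0.69 -1.29]
total shift units [ 0.08 -0.16 -0.03] total turn units [-0.002 -0.002 -0.006] turn deg 0.4 min rows 0.04627099561836913
total shift units [ 1.32  0.44 -1.92] total turn units [-0.002 -0.002 -0.006] turn deg 0.4 min rows 0.04627099561836913
total shift units [ 1.87  0.71 -2.77] total turn units [-0.002 -0.002 -0.006] turn deg 0.4 min rows 0.04627099561836913
```

Request:
{"method": "drive_tool", "body": {"targets": [{"tx":0.08,"ty":-0.16,"tz":-0.03,"wx":-0.002,"wy":-0.002,"wz":-0.006,"claw":0.2},{"tx":0.3,"ty":0.145,"tz":-0.456,"wx":0.0,"wy":0.0,"wz":0.0,"claw":0.2},{"tx":0.3,"ty":0.145,"tz":-0.456,"wx":0.0,"wy":0.0,"wz":0.0,"claw":0.2},{"tx":0.3,"ty":0.145,"tz":-0.456,"wx":0.0,"wy":0.0,"wz":0.0,"claw":0.2},{"tx":0.3,"ty":0.145,"tz":-0.456,"wx":0.0,"wy":0.0,"wz":0.0,"claw":0.2},{"tx":0.3,"ty":0.145,"tz":-0.456,"wx":0.0,"wy":0.0,"wz":0.0,"claw":0.2},{"tx":0.3,"ty":0.145,"tz":-0.456,"wx":0.0,"wy":0.0,"wz":0.0,"claw":0.2},{"tx":0.0,"ty":0.0,"tz":0.0,"wx":0.0,"wy":0.0,"wz":0.0,"claw":0.2}]}}

```text
clock: 3.45
tool_pos: [0.5201, 0.3229, 0.0893]
eef_rot: [-0.212, 0.927, 0.069, 0.302]
contact_force: [-0.5, -1.0, 0.3]
opening: 0.601
finger_force: 0.0
```

Run:
```python
from h import *
from plant import r
Rp=stand_R(205.8); c=np.array([.5187,.3224,.0913])
st=r.get_state(); print(st["clock"],st["q"].round(2))
plan(st,tool_R(Rp),c+Rp@[.0005,0,-.0015]); print("TCP in pip",(Rp.T@(st["tool_pos"]-c)*1000+[5.5,0,0]).round(1),st["contact_force"])
```

```text
3.45 [-0.54  0.92 -0.27  2.28  2.66  0.75 -1.28]
total shift units [-0.03 -0.01  0.02] total turn units [-0.     0.001  0.   ] turn deg 0.0 min rows 0.0045724425928922
TCP in pip [ 5.5  0.2 -2.5] [-0.52617994 -0.98767518  0.3253042 ]
```

Request:
{"method": "drive_tool", "body": {"force": 35, "targets": [{"tx":0.0,"ty":0.0,"tz":0.03,"wx":0.0,"wy":0.0,"wz":0.0,"claw":-0.6},{"tx":0.0,"ty":0.0,"tz":0.0,"wx":0.0,"wy":0.0,"wz":0.0,"claw":-0.6},{"tx":0.0,"ty":0.0,"tz":0.0,"wx":0.0,"wy":0.0,"wz":0.0,"claw":-0.6},{"tx":0.0,"ty":0.0,"tz":0.0,"wx":0.0,"wy":0.0,"wz":0.0,"claw":-0.6},{"tx":0.0,"ty":0.0,"tz":0.0,"wx":0.0,"wy":0.0,"wz":0.0,"claw":-0.6},{"tx":0.0,"ty":0.0,"tz":0.0,"wx":0.0,"wy":0.0,"wz":0.0,"claw":-0.6},{"tx":0.0,"ty":0.0,"tz":0.0,"wx":0.0,"wy":0.0,"wz":0.0,"claw":-0.6},{"tx":0.0,"ty":0.0,"tz":0.0,"wx":0.0,"wy":0.0,"wz":0.0,"claw":-0.6}]}}

```text
clock: 4.25
tool_pos: [0.5193, 0.3225, 0.0917]
eef_rot: [-0.213, 0.927, 0.07, 0.302]
contact_force: [-3.0, -0.3, 5.1]
opening: 0.314
finger_force: 35.0
```

Request:
{"method": "drive_tool", "body": {"targets": [{"tx":-0.12,"ty":-0.058,"tz":0.184,"wx":0.0,"wy":0.0,"wz":0.0,"claw":-0.6},{"tx":-0.176,"ty":-0.085,"tz":0.27,"wx":0.0,"wy":0.0,"wz":0.0,"claw":-0.6},{"tx":-0.176,"ty":-0.085,"tz":0.27,"wx":0.0,"wy":0.0,"wz":0.0,"claw":-0.6},{"tx":-0.176,"ty":-0.085,"tz":0.27,"wx":0.0,"wy":0.0,"wz":0.0,"claw":-0.6},{"tx":-0.176,"ty":-0.085,"tz":0.27,"wx":0.0,"wy":0.0,"wz":0.0,"claw":-0.6},{"tx":-0.176,"ty":-0.085,"tz":0.27,"wx":0.0,"wy":0.0,"wz":0.0,"claw":-0.6},{"tx":-0.176,"ty":-0.085,"tz":0.4,"wx":0.0,"wy":0.0,"wz":0.0,"claw":-0.6},{"tx":-0.176,"ty":-0.085,"tz":0.4,"wx":0.0,"wy":0.0,"wz":0.0,"claw":-0.6}]}}

```text
clock: 5.05
tool_pos: [0.4783, 0.3023, 0.1615]
eef_rot: [-0.212, 0.927, 0.069, 0.301]
contact_force: [-0.3, -0.2, -0.5]
opening: 0.319
finger_force: 34.9
```

Run:
```python
from h import *
from plant import r, vision
st=r.get_state(); print(st["clock"],st["q"].round(2),st["tool_pos"],st["contact_force"],st["opening"])
s=vision.snapshot("wrist"); pickle.dump(s,open("pics/w3.pkl","wb"))
# pipette pose in tool frame
P=cloud(s); Rt=R.from_quat(st["eef_rot"]).as_matrix(); Rp=Rt@np.diag([1,-1,-1.])
L=(P-st["tool_pos"])@Rp*1000; hsv=cv2.cvtColor(s["image"],cv2.COLOR_BGR2HSV)
b=(hsv[...,0]>=100)&(hsv[...,0]<=125)&(hsv[...,1]>140)&(abs(L[...,1])<30)&(abs(L[...,2])<40)&(abs(L[...,0])<140)
q=L[b]; print(len(q),np.percentile(q,[1,50,99],axis=0).round(1))
n=(abs(L[...,2])<30)&(abs(L[...,1])<20)&(L[...,0]>50)&(L[...,0]<150); t=L[n]
print("nose",len(t),t[:,0].max(),np.polyfit(t[:,0],t[:,1],1),np.polyfit(t[:,0],t[:,2],1))
# drawer from scene + top
th=np.deg2rad(52.6); ux=np.array([np.sin(th),-np.cos(th),0]); uy=np.array([np.cos(th),np.sin(th),0])
bay=np.array([.530,-.202,.012])
for nm in("top","scene"):
    s=pickle.load(open(f"pics/{nm}0.pkl","rb")); P=cloud(s); D=(P-bay)@np.array([ux,uy,[0,0,1]]).T*1000
    ok=s["range_z"]>0
    m=ok&(abs(D[...,2]-56)<5)&(D[...,0]>-65)&(D[...,0]<-35)&(abs(D[...,1])<140); t=D[m]
    print(nm,"front top",len(t),np.percentile(t,[2,50,98],axis=0).round(1).tolist(),np.polyfit(t[:,1],t[:,0],1))
    m=ok&(abs(D[...,2]-60)<5)&(D[...,0]>60)&(D[...,0]<300)&(abs(D[...,1])<160); t=D[m]
    print("housing",len(t),np.percentile(t,[.5,50,99.5],axis=0).round(1).tolist())
    m=ok&(abs(D[...,2]-34)<6)&(abs(D[...,0])<20)&(D[...,1]>60)&(D[...,1]<110); t=D[m]
    print("keeper",len(t),np.percentile(t,[5,50,95],axis=0).round(1).tolist())
```

```text
5.05 [-0.57  0.74 -0.27  2.4   2.59  0.69 -1.29] [0.47825218 0.30228725 0.16154618] [-0.25348233 -0.16756178 -0.51636536] 0.3185416086010963
6588 [[-41.4 -14.   -5.8]
 [ 21.2  -0.7  13.7]
 [ 44.4  12.7  22.8]]
nose 4149 109.9045024174716 [-0.00692776 -0.00631397] [-0.04367144  7.01611197]
top front top 210 [[-53.8, -122.3, 51.5], [-49.1, -41.4, 54.7], [-43.7, 121.1, 58.4]] [-1.12080619e-04 -4.90507306e+01]
housing 4988 [[82.9, -126.8, 55.3], [170.7, -3.5, 59.3], [262.0, 126.4, 64.2]]
keeper 110 [[-18.4, 71.4, 30.6], [0.6, 82.5, 34.7], [18.7, 108.1, 38.2]]
scene front top 251 [[-54.8, -120.5, 51.5], [-48.3, 45.4, 55.4], [-43.5, 124.5, 58.2]] [ 4.63811451e-04 -4.86080671e+01]
housing 8802 [[82.4, -125.6, 56.1], [180.7, 6.3, 59.8], [261.4, 129.0, 63.2]]
keeper 144 [[-18.4, 73.3, 29.9], [2.5, 84.5, 35.2], [19.1, 107.0, 37.8]]
```

```bash
cat >> h.py <<'E'
TH=np.deg2rad(52.6); U=np.array([[np.sin(TH),-np.cos(TH),0],[np.cos(TH),np.sin(TH),0],[0,0,1]]).T  # unit axes as columns
BAY=np.array([.530,-.202,.012]); TIP=np.array([.1224,0,0.0005])  # nose end rel TCP in pip axes
def tcp_for(tip_bay_mm,pitch): 
    Rp=stand_R(52.6,pitch); return Rp, BAY+U@(np.array(tip_bay_mm)/1000)-Rp@TIP
E
python3 - <<'E'
from h import *
from plant import r
st=r.get_state(); Rt=R.from_quat(st["eef_rot"]).as_matrix(); Rp=Rt@np.diag([1,-1,-1.])
print("nose head",np.degrees(np.arctan2(Rp[1,0],Rp[0,0])),"pitch",np.degrees(np.arcsin(-Rp[2,0])))
plan(st,tool_R(stand_R(205.8,20)),st["tool_pos"]+[0,0,.1])
for h in (127,27):
  Rf,p=tcp_for([0,47,h],20); print(p.round(3)); plan(st,tool_R(Rf),p)
E
```

```text
nose head -154.14364203659355 pitch 36.05965651172039
total shift units [0.   0.   3.33] total turn units [-0.117  0.241 -0.001] turn deg 16.1 min rows 1.8893891972857413
[ 0.489 -0.256  0.18 ]
total shift units [  0.36 -18.61   0.58] total turn units [ 0.284  0.233 -2.532] turn deg 153.5 min rows 18.062824791665108
[ 0.489 -0.256  0.08 ]
total shift units [  0.36 -18.61  -2.76] total turn units [ 0.284  0.233 -2.532] turn deg 153.5 min rows 18.062824791665108
```

Request:
{"method": "drive_tool", "body": {"targets": [{"tx":0.0,"ty":0.0,"tz":0.42,"wx":-0.0145,"wy":0.03,"wz":0.0,"claw":-0.6},{"tx":0.0,"ty":0.0,"tz":0.42,"wx":-0.0145,"wy":0.03,"wz":0.0,"claw":-0.6},{"tx":0.0,"ty":0.0,"tz":0.42,"wx":-0.0145,"wy":0.03,"wz":0.0,"claw":-0.6},{"tx":0.0,"ty":0.0,"tz":0.42,"wx":-0.0145,"wy":0.03,"wz":0.0,"claw":-0.6},{"tx":0.0,"ty":0.0,"tz":0.42,"wx":-0.0145,"wy":0.03,"wz":0.0,"claw":-0.6},{"tx":0.0,"ty":0.0,"tz":0.42,"wx":-0.0145,"wy":0.03,"wz":0.0,"claw":-0.6},{"tx":0.0,"ty":0.0,"tz":0.42,"wx":-0.0145,"wy":0.03,"wz":0.0,"claw":-0.6},{"tx":0.0,"ty":0.0,"tz":0.42,"wx":-0.0145,"wy":0.03,"wz":0.0,"claw":-0.6}]}}

```text
clock: 5.9
tool_pos: [0.4902, 0.3047, 0.2364]
eef_rot: [-0.215, 0.948, 0.047, 0.228]
contact_force: [0.6, 0.5, -1.7]
opening: 0.313
finger_force: 34.9
```

Request:
{"method": "drive_tool", "body": {"targets": [{"tx":0.0,"ty":-0.75,"tz":0.0,"wx":0.0,"wy":0.0,"wz":-0.1,"claw":-0.6},{"tx":0.0,"ty":-0.75,"tz":0.0,"wx":0.0,"wy":0.0,"wz":-0.1,"claw":-0.6},{"tx":0.0,"ty":-0.75,"tz":0.0,"wx":0.0,"wy":0.0,"wz":-0.1,"claw":-0.6},{"tx":0.0,"ty":-0.75,"tz":0.0,"wx":0.0,"wy":0.0,"wz":-0.1,"claw":-0.6},{"tx":0.0,"ty":-0.75,"tz":0.0,"wx":0.0,"wy":0.0,"wz":-0.1,"claw":-0.6},{"tx":0.0,"ty":-0.75,"tz":0.0,"wx":0.0,"wy":0.0,"wz":-0.1,"claw":-0.6},{"tx":0.0,"ty":-0.75,"tz":0.0,"wx":0.0,"wy":0.0,"wz":-0.1,"claw":-0.6},{"tx":0.0,"ty":-0.75,"tz":0.0,"wx":0.0,"wy":0.0,"wz":-0.1,"claw":-0.6}]}}

```text
clock: 6.7
tool_pos: [0.49, 0.1239, 0.2363]
eef_rot: [0.191, 0.954, -0.05, 0.228]
contact_force: [0.7, -0.1, -1.5]
opening: 0.314
finger_force: 34.9
```

Run:
```python
from h import *
from plant import r
st=r.get_state(); Rt=R.from_quat(st["eef_rot"]).as_matrix(); Rp=Rt@np.diag([1,-1,-1.])
print(st["clock"],st["q"].round(2),st["qd"].round(2),st["tool_pos"])
print("nose head",np.degrees(np.arctan2(Rp[1,0],Rp[0,0])),"pitch",np.degrees(np.arcsin(-Rp[2,0])))
Rf,p=tcp_for([0,47,127],20); plan(st,tool_R(Rf),p)
```

```text
6.7 [-0.64  0.51  0.08  2.26  1.3   0.36 -0.63] [ 0.16  0.02  0.14 -0.02 -0.7   0.22 -0.04] [0.49002748 0.12388904 0.23630401]
nose head 157.4603221216011 pitch 26.946674889765294
total shift units [ -0.05 -12.67  -1.86] total turn units [ 0.131  0.026 -1.742] turn deg 104.8 min rows 12.33222562641698
```

Request:
{"method": "drive_tool", "body": {"targets": [{"tx":0.0,"ty":-0.79,"tz":0.0,"wx":0.008,"wy":0.002,"wz":-0.109,"claw":-0.6},{"tx":0.0,"ty":-0.79,"tz":0.0,"wx":0.008,"wy":0.002,"wz":-0.109,"claw":-0.6},{"tx":0.0,"ty":-0.79,"tz":0.0,"wx":0.008,"wy":0.002,"wz":-0.109,"claw":-0.6},{"tx":0.0,"ty":-0.79,"tz":0.0,"wx":0.008,"wy":0.002,"wz":-0.109,"claw":-0.6},{"tx":0.0,"ty":-0.79,"tz":0.0,"wx":0.008,"wy":0.002,"wz":-0.109,"claw":-0.6},{"tx":0.0,"ty":-0.79,"tz":0.0,"wx":0.008,"wy":0.002,"wz":-0.109,"claw":-0.6},{"tx":0.0,"ty":-0.79,"tz":0.0,"wx":0.008,"wy":0.002,"wz":-0.109,"claw":-0.6},{"tx":0.0,"ty":-0.79,"tz":0.0,"wx":0.008,"wy":0.002,"wz":-0.109,"claw":-0.6}]}}

```text
clock: 7.5
tool_pos: [0.4901, -0.0654, 0.2363]
eef_rot: [0.599, 0.774, -0.116, 0.168]
contact_force: [0.0, 0.5, -1.2]
opening: 0.318
finger_force: 34.9
```

```bash
cat > st.py <<'E'
import sys
from h import *
from plant import r
st=r.get_state(); Rt=R.from_quat(st["eef_rot"]).as_matrix(); Rp=Rt@np.diag([1,-1,-1.])
print(st["clock"],st["q"].round(2),st["tool_pos"].round(4),"F",(U.T@st["contact_force"]).round(1))
print("nose head",np.degrees(np.arctan2(Rp[1,0],Rp[0,0])).round(2),"pitch",np.degrees(np.arcsin(-Rp[2,0])).round(2),"roll",np.degrees(np.arcsin(Rp[2,1])).round(2))
print("tip in bay",(U.T@(st["tool_pos"]+Rp@TIP-BAY)*1000).round(1))
a=[float(x) for x in sys.argv[1:]]
for i in range(0,len(a),4):
    Rf,p=tcp_for(a[i:i+3],a[i+3]); plan(st,tool_R(Rf),p)
E
python3 st.py 0 47 127 20
```

```text
7.5 [-0.29  0.54  0.1   2.11  0.71  0.56 -0.57] [ 0.4901 -0.0654  0.2363] F [-0.3  0.4 -1.2]
nose head 104.28 pitch 23.52 roll -1.29
tip in bay [-202.9  154.   175.9]
total shift units [-0.05 -6.36 -1.86] total turn units [ 0.064  0.01  -0.87 ] turn deg 52.3 min rows 6.156609237434904
```

Request:
{"method": "drive_tool", "body": {"targets": [{"tx":0.0,"ty":-0.8,"tz":-0.1,"wx":0.008,"wy":0.001,"wz":-0.109,"claw":-0.6},{"tx":0.0,"ty":-0.8,"tz":-0.1,"wx":0.008,"wy":0.001,"wz":-0.109,"claw":-0.6},{"tx":0.0,"ty":-0.8,"tz":-0.1,"wx":0.008,"wy":0.001,"wz":-0.109,"claw":-0.6},{"tx":0.0,"ty":-0.8,"tz":-0.1,"wx":0.008,"wy":0.001,"wz":-0.109,"claw":-0.6},{"tx":0.0,"ty":-0.8,"tz":-0.1,"wx":0.008,"wy":0.001,"wz":-0.109,"claw":-0.6},{"tx":0.0,"ty":-0.8,"tz":-0.1,"wx":0.008,"wy":0.001,"wz":-0.109,"claw":-0.6},{"tx":0.0,"ty":-0.8,"tz":-0.1,"wx":0.008,"wy":0.001,"wz":-0.109,"claw":-0.6},{"tx":0.0,"ty":-0.8,"tz":-0.1,"wx":0.008,"wy":0.001,"wz":-0.109,"claw":-0.6}]}}

```text
clock: 8.3
tool_pos: [0.4903, -0.257, 0.212]
eef_rot: [0.883, 0.435, -0.155, 0.077]
contact_force: [1.2, -0.3, -0.9]
opening: 0.31
finger_force: 34.9
```

```bash
python3 st.py 0 47 107 20 0 47 47 20
```

```text
8.3 [ 0.12  0.71  0.16  1.77  0.29  0.84 -0.61] [ 0.4903 -0.257   0.212 ] F [ 1.1  0.5 -0.9]
nose head 52.43 pitch 20.0 roll -0.07
tip in bay [  2.2  47.4 158.6]
total shift units [-0.06  0.03 -1.72] total turn units [0.001 0.001 0.002] turn deg 0.2 min rows 0.018791991175702363
total shift units [-0.06  0.03 -3.72] total turn units [0.001 0.001 0.002] turn deg 0.2 min rows 0.018791991175702363
```

Request:
{"method": "drive_tool", "body": {"targets": [{"tx":-0.05,"ty":0.03,"tz":-0.45,"wx":0.001,"wy":0.001,"wz":0.002,"claw":-0.6},{"tx":0.0,"ty":0.0,"tz":-0.45,"wx":0.0,"wy":0.0,"wz":0.0,"claw":-0.6},{"tx":0.0,"ty":0.0,"tz":-0.45,"wx":0.0,"wy":0.0,"wz":0.0,"claw":-0.6},{"tx":0.0,"ty":0.0,"tz":-0.45,"wx":0.0,"wy":0.0,"wz":0.0,"claw":-0.6},{"tx":0.0,"ty":0.0,"tz":-0.45,"wx":0.0,"wy":0.0,"wz":0.0,"claw":-0.6},{"tx":0.0,"ty":0.0,"tz":-0.45,"wx":0.0,"wy":0.0,"wz":0.0,"claw":-0.6},{"tx":0.0,"ty":0.0,"tz":-0.45,"wx":0.0,"wy":0.0,"wz":0.0,"claw":-0.6},{"tx":0.0,"ty":0.0,"tz":0.0,"wx":0.0,"wy":0.0,"wz":0.0,"claw":-0.6}]}}

```text
clock: 9.1
tool_pos: [0.4883, -0.2553, 0.1159]
eef_rot: [0.882, 0.438, -0.157, 0.077]
contact_force: [-0.1, -0.8, -0.6]
opening: 0.317
finger_force: 34.9
```

```bash
python3 st.py 0 47 27 20
python3 - <<'E'
from h import *
from plant import vision
s=vision.snapshot("wrist"); pickle.dump(s,open("pics/w4.pkl","wb"))
cv2.imwrite("pics/w4.png",cv2.resize(s["image"],(800,600),interpolation=cv2.INTER_CUBIC))
E
```

```text
9.1 [ 0.11  0.86  0.18  1.83  0.32  0.63 -0.68] [ 0.4883 -0.2553  0.1159] F [ 0.4 -0.7 -0.6]
nose head 52.88 pitch 20.08 roll 0.1
tip in bay [-1.4 47.5 62.3]
total shift units [ 0.01 -0.03 -1.18] total turn units [ 0.    -0.002 -0.004] turn deg 0.3 min rows 0.03275571604173222
```

View pics/w4.png

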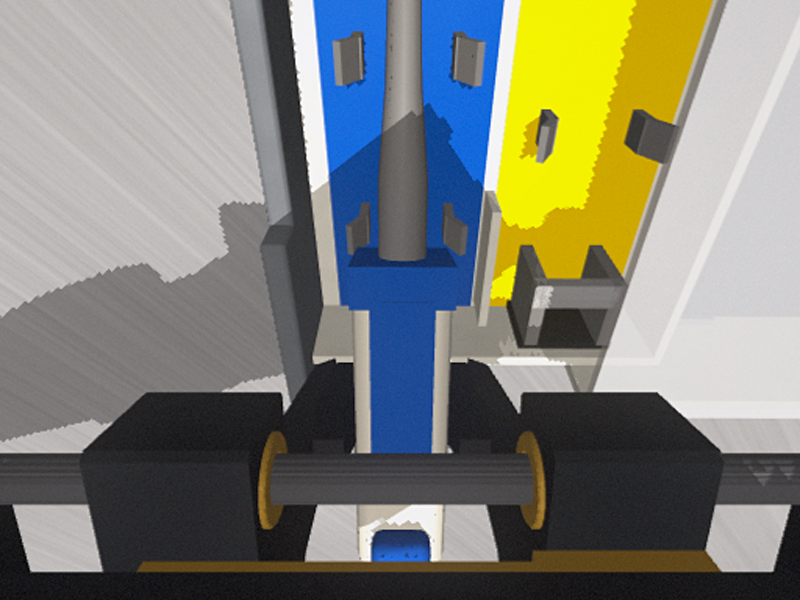

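The wrist view shows the nose (x≈403) centred between the near saddles (360/453, row 230) and far saddles (350/468, row 60). The tip is out of frame. Measuring the saddles in bay coordinates and the pipette's own axis.

Run:
```python
from h import *
s=pickle.load(open("pics/w4.pkl","rb")); P=cloud(s); D=(P-BAY)@U*1000; im=s["image"].astype(int)
ok=s["range_z"]>0
for lab,(ya,yb) in {"far":(-5,32),"near":(-75,-38)}.items():
    m=ok&(D[...,2]>18)&(D[...,2]<27)&(D[...,1]>ya)&(D[...,1]<yb)&(abs(D[...,0])<32)
    t=D[m]; 
    for sg in(-1,1):
        q=t[(t[:,0]*sg>10)]; print(lab,sg,len(q),np.percentile(q,[3,50,97],axis=0).round(1).tolist() if len(q) else "")
m=ok&(abs(D[...,2]-56)<4)&(abs(D[...,0]+49)<12); t=D[m]; print("front",len(t),np.percentile(t[:,0],[3,50,97]),np.polyfit(t[:,1],t[:,0],1))
hsv=cv2.cvtColor(s["image"],cv2.COLOR_BGR2HSV); m=ok&(abs(D[...,2])<3)&(abs(D[...,0])<60)&(hsv[...,1]>150);print("floor z",np.median(D[m][:,2]))
# nose centre line by depth above z>40
m=ok&(D[...,2]>50)&(abs(D[...,0])<12)&(D[...,1]>-38)&(D[...,1]<60); t=D[m]; print("nose",len(t),t[:,1].max(),np.polyfit(t[:,1],t[:,0],1),np.polyfit(t[:,1],t[:,2],1))
```

```text
far -1 379 [[-24.7, 8.7, 18.5], [-21.3, 15.7, 23.4], [-18.3, 22.0, 26.2]]
far 1 389 [[20.5, 8.6, 18.4], [23.6, 15.5, 23.4], [26.9, 22.0, 26.1]]
near -1 204 [[-24.6, -61.0, 18.7], [-21.4, -53.5, 23.6], [-18.3, -47.6, 25.7]]
near 1 222 [[20.5, -61.3, 18.6], [23.6, -53.9, 23.4], [26.8, -47.7, 25.8]]
front 1627 [-52.09022016 -47.15624734 -42.80999387] [ 1.04062340e-02 -4.64185346e+01]
floor z 1.356732961201989
nose 13726 37.74255065735764 [-0.01188464 -0.34081712] [ -1.20008165 113.38748381]
```

```bash
cat >> h.py <<'E'
BAY=BAY+U@np.array([.0008,.001,.001])
E
python3 st.py 0 47 28 20 0 101 8.4 20
```

```text
9.15 [ 0.11  0.85  0.18  1.83  0.32  0.63 -0.68] [ 0.4887 -0.2557  0.1169] F [-0.6  0.4 -1.4]
nose head 52.84 pitch 20.07 roll 0.02
tip in bay [-1.5 46.4 62.4]
total shift units [ 0.04 -0.01 -1.15] total turn units [ 0.001 -0.001 -0.004] turn deg 0.2 min rows 0.02848851309289738
total shift units [ 1.13  1.42 -1.8 ] total turn units [ 0.001 -0.001 -0.004] turn deg 0.2 min rows 0.02848851309289738
```

Request:
{"method": "drive_tool", "body": {"targets": [{"tx":0.04,"ty":-0.01,"tz":-0.19,"wx":0.001,"wy":-0.001,"wz":-0.004,"claw":-0.6},{"tx":0.0,"ty":0.0,"tz":-0.19,"wx":0.0,"wy":0.0,"wz":0.0,"claw":-0.6},{"tx":0.0,"ty":0.0,"tz":-0.19,"wx":0.0,"wy":0.0,"wz":0.0,"claw":-0.6},{"tx":0.0,"ty":0.0,"tz":-0.19,"wx":0.0,"wy":0.0,"wz":0.0,"claw":-0.6},{"tx":0.0,"ty":0.0,"tz":-0.19,"wx":0.0,"wy":0.0,"wz":0.0,"claw":-0.6},{"tx":0.0,"ty":0.0,"tz":-0.19,"wx":0.0,"wy":0.0,"wz":0.0,"claw":-0.6},{"tx":0.0,"ty":0.0,"tz":0.0,"wx":0.0,"wy":0.0,"wz":0.0,"claw":-0.6},{"tx":0.0,"ty":0.0,"tz":0.0,"wx":0.0,"wy":0.0,"wz":0.0,"claw":-0.6}]}}

```text
clock: 9.95
tool_pos: [0.4904, -0.2562, 0.0835]
eef_rot: [0.883, 0.436, -0.155, 0.077]
contact_force: [1.0, -0.9, -0.9]
opening: 0.316
finger_force: 34.9
```

```bash
python3 st.py 0 47 28 20 0 101 8.4 20
```

```text
9.95 [ 0.11  0.91  0.19  1.84  0.32  0.57 -0.7 ] [ 0.4904 -0.2562  0.0835] F [ 1.3 -0.1 -0.9]
nose head 52.55 pitch 19.94 roll -0.08
tip in bay [ 0.8 47.1 29.2]
total shift units [-0.02  0.01 -0.04] total turn units [0.    0.002 0.   ] turn deg 0.1 min rows 0.012285121917382501
total shift units [ 1.07  1.44 -0.69] total turn units [0.    0.002 0.   ] turn deg 0.1 min rows 0.012285121917382501
```

Request:
{"method": "drive_tool", "body": {"targets": [{"tx":0.134,"ty":0.179,"tz":-0.086,"wx":0.0,"wy":0.0,"wz":0.0,"claw":-0.6},{"tx":0.134,"ty":0.179,"tz":-0.086,"wx":0.0,"wy":0.0,"wz":0.0,"claw":-0.6},{"tx":0.134,"ty":0.179,"tz":-0.086,"wx":0.0,"wy":0.0,"wz":0.0,"claw":-0.6},{"tx":0.134,"ty":0.179,"tz":-0.086,"wx":0.0,"wy":0.0,"wz":0.0,"claw":-0.6},{"tx":0.134,"ty":0.179,"tz":-0.086,"wx":0.0,"wy":0.0,"wz":0.0,"claw":-0.6},{"tx":0.134,"ty":0.179,"tz":-0.086,"wx":0.0,"wy":0.0,"wz":0.0,"claw":-0.6},{"tx":0.134,"ty":0.179,"tz":-0.086,"wx":0.0,"wy":0.0,"wz":0.0,"claw":-0.6},{"tx":0.134,"ty":0.179,"tz":-0.086,"wx":0.0,"wy":0.0,"wz":0.0,"claw":-0.6}]}}

```text
clock: 10.75
tool_pos: [0.5229, -0.2128, 0.0627]
eef_rot: [0.883, 0.436, -0.155, 0.077]
contact_force: [0.8, -0.4, -1.1]
opening: 0.31
finger_force: 34.9
```

```bash
python3 st.py 0 104 8.4 20
python3 - <<'E'
from h import *
from plant import vision,r
s=vision.snapshot("scene"); cv2.imwrite("pics/s5.png",cv2.resize(s["image"][190:320,110:270],(738,600),interpolation=cv2.INTER_CUBIC))
print(r.get_state()["contact_force"])
E
```

```text
10.75 [ 0.04  0.96  0.17  1.77  0.29  0.6  -0.76] [ 0.5229 -0.2128  0.0627] F [ 0.9  0.2 -1.1]
nose head 52.55 pitch 19.93 roll -0.09
tip in bay [  0.2 101.4   8.5]
total shift units [0.05 0.07 0.  ] total turn units [0.    0.002 0.   ] turn deg 0.1 min rows 0.013737767550303407
[ 0.26023768  0.51254858 -1.59200957]
```

View pics/s5.png

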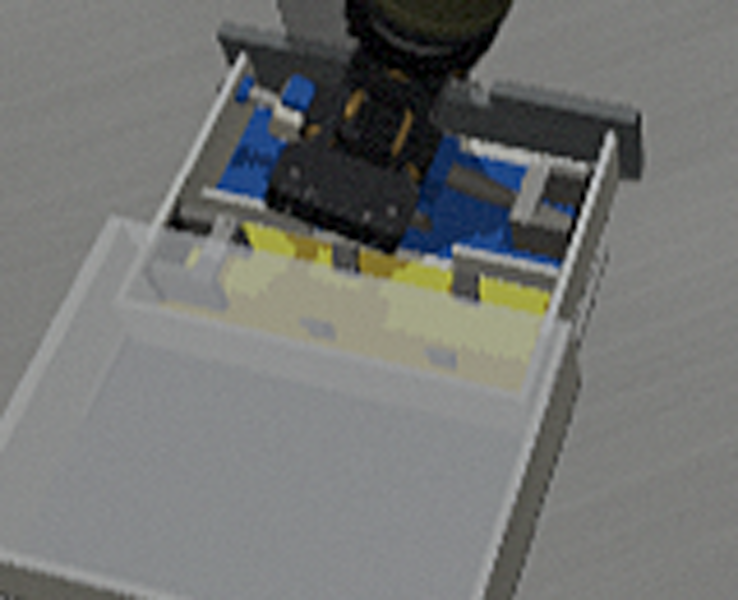

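Scene crop: the nose passes under the keeper bar at (525,195), and the tail is up at (245,90). Now lowering the tail about the nose.

```bash
python3 st.py 0 102 12 10
python3 - <<'E'
from h import *
(Ra,a),(Rb,b)=tcp_for([0,102,12],10),tcp_for([0,103,15],1)
print(((b-a)/.03).round(3),(R.from_matrix(Rb@Ra.T).as_rotvec(degrees=True)/60).round(4))
E
```

```text
10.8 [ 0.04  0.96  0.17  1.77  0.29  0.6  -0.76] [ 0.5239 -0.2113  0.0622] F [-0.1  0.6 -1.6]
nose head 52.65 pitch 19.85 roll -0.08
tip in bay [-1.000e-01  1.031e+02  8.100e+00]
total shift units [-0.13 -0.17 -0.55] total turn units [ 0.131 -0.099 -0.001] turn deg 9.8 min rows 1.1586340842588456
[-0.015 -0.02  -0.538] [ 0.1192 -0.0911 -0.    ]
```

Request:
{"method": "drive_tool", "body": {"targets": [{"tx":-0.03,"ty":-0.04,"tz":-0.138,"wx":0.033,"wy":-0.025,"wz":0.0,"claw":-0.6},{"tx":-0.03,"ty":-0.04,"tz":-0.138,"wx":0.033,"wy":-0.025,"wz":0.0,"claw":-0.6},{"tx":-0.03,"ty":-0.04,"tz":-0.138,"wx":0.033,"wy":-0.025,"wz":0.0,"claw":-0.6},{"tx":-0.03,"ty":-0.04,"tz":-0.138,"wx":0.033,"wy":-0.025,"wz":0.0,"claw":-0.6},{"tx":-0.004,"ty":-0.005,"tz":-0.128,"wx":0.03,"wy":-0.023,"wz":0.0,"claw":-0.6},{"tx":-0.004,"ty":-0.005,"tz":-0.128,"wx":0.03,"wy":-0.023,"wz":0.0,"claw":-0.6},{"tx":-0.004,"ty":-0.005,"tz":-0.128,"wx":0.03,"wy":-0.023,"wz":0.0,"claw":-0.6},{"tx":-0.004,"ty":-0.005,"tz":-0.128,"wx":0.03,"wy":-0.023,"wz":0.0,"claw":-0.6}]}}

```text
clock: 11.6
tool_pos: [0.5184, -0.219, 0.031]
eef_rot: [0.897, 0.443, -0.007, 0.004]
contact_force: [0.3, -0.9, -1.9]
opening: 0.316
finger_force: 34.9
```

```bash
python3 st.py 0 105 14.5 0
```

```text
11.6 [ 0.36  0.94 -0.08  1.88  0.25  0.33 -0.58] [ 0.5184 -0.219   0.031 ] F [ 0.8 -0.5 -1.9]
nose head 52.54 pitch 0.87 roll -0.07
tip in bay [  0.5 100.8  16.7]
total shift units [ 0.07  0.12 -0.13] total turn units [ 0.012 -0.008  0.001] turn deg 0.9 min rows 0.10307108251414827
```

Request:
{"method": "drive_tool", "body": {"targets": [{"tx":0.012,"ty":0.016,"tz":0.0,"wx":0.002,"wy":-0.0015,"wz":0.0,"claw":-0.6},{"tx":0.012,"ty":0.016,"tz":0.0,"wx":0.002,"wy":-0.0015,"wz":0.0,"claw":-0.6},{"tx":0.012,"ty":0.016,"tz":0.0,"wx":0.002,"wy":-0.0015,"wz":0.0,"claw":-0.6},{"tx":0.012,"ty":0.016,"tz":0.0,"wx":0.002,"wy":-0.0015,"wz":0.0,"claw":-0.6},{"tx":0.012,"ty":0.016,"tz":0.0,"wx":0.002,"wy":-0.001,"wz":0.0,"claw":-0.6},{"tx":0.012,"ty":0.016,"tz":0.0,"wx":0.002,"wy":-0.001,"wz":0.0,"claw":-0.6},{"tx":0.0,"ty":0.0,"tz":0.0,"wx":0.0,"wy":0.0,"wz":0.0,"claw":-0.6},{"tx":0.0,"ty":0.0,"tz":0.0,"wx":0.0,"wy":0.0,"wz":0.0,"claw":-0.6}]}}

```text
clock: 12.4
tool_pos: [0.5199, -0.2165, 0.031]
eef_rot: [0.897, 0.442, -0.001, 0.0]
contact_force: [-2.2, -3.1, -2.4]
opening: 0.315
finger_force: 35.0
```

```bash
python3 st.py 0 105 14.5 0
```

```text
12.4 [ 0.37  0.94 -0.09  1.88  0.24  0.33 -0.57] [ 0.5199 -0.2165  0.031 ] F [ 0.2 -3.8 -2.4]
nose head 52.51 pitch 0.14 roll 0.04
tip in bay [  0.2 103.8  18.2]
total shift units [ 0.03  0.03 -0.13] total turn units [ 0.002 -0.002  0.001] turn deg 0.2 min rows 0.020312072562405976
```

Request:
{"method": "drive_tool", "body": {"targets": [{"tx":0.002,"ty":0.003,"tz":-0.016,"wx":0.0,"wy":0.0,"wz":0.0,"claw":-0.6},{"tx":0.002,"ty":0.003,"tz":-0.016,"wx":0.0,"wy":0.0,"wz":0.0,"claw":-0.6},{"tx":0.002,"ty":0.003,"tz":-0.016,"wx":0.0,"wy":0.0,"wz":0.0,"claw":-0.6},{"tx":0.0,"ty":0.0,"tz":-0.016,"wx":0.0,"wy":0.0,"wz":0.0,"claw":-0.6},{"tx":0.0,"ty":0.0,"tz":-0.016,"wx":0.0,"wy":0.0,"wz":0.0,"claw":-0.6},{"tx":0.0,"ty":0.0,"tz":-0.016,"wx":0.0,"wy":0.0,"wz":0.0,"claw":-0.6},{"tx":0.0,"ty":0.0,"tz":-0.016,"wx":0.0,"wy":0.0,"wz":0.0,"claw":-0.6},{"tx":0.0,"ty":0.0,"tz":0.0,"wx":0.0,"wy":0.0,"wz":0.0,"claw":-0.6}]}}

```text
clock: 13.2
tool_pos: [0.5202, -0.2167, 0.0282]
eef_rot: [0.897, 0.442, -0.001, 0.001]
contact_force: [-3.4, -3.6, 2.9]
opening: 0.314
finger_force: 35.0
```

```bash
python3 st.py 0 105 14 0
```

```text
13.2 [ 0.36  0.95 -0.09  1.88  0.24  0.32 -0.57] [ 0.5202 -0.2167  0.0282] F [-0.6 -4.9  2.9]
nose head 52.49 pitch 0.15 roll -0.01
tip in bay [  0.6 103.8  15.4]
total shift units [ 0.02  0.04 -0.06] total turn units [ 0.002 -0.001  0.002] turn deg 0.2 min rows 0.02190856822151097
```

Request:
{"method": "drive_tool", "body": {"targets": [{"tx":0.0,"ty":0.0,"tz":-0.012,"wx":0.0,"wy":0.0,"wz":0.0,"claw":-0.6},{"tx":0.0,"ty":0.0,"tz":-0.012,"wx":0.0,"wy":0.0,"wz":0.0,"claw":-0.6},{"tx":0.0,"ty":0.0,"tz":-0.012,"wx":0.0,"wy":0.0,"wz":0.0,"claw":-0.6},{"tx":0.0,"ty":0.0,"tz":0.0,"wx":0.0,"wy":0.0,"wz":0.0,"claw":-0.6},{"tx":0.0,"ty":0.0,"tz":0.0,"wx":0.0,"wy":0.0,"wz":0.0,"claw":-0.6},{"tx":0.0,"ty":0.0,"tz":0.0,"wx":0.0,"wy":0.0,"wz":0.0,"claw":-0.6},{"tx":0.0,"ty":0.0,"tz":0.0,"wx":0.0,"wy":0.0,"wz":0.0,"claw":-0.6},{"tx":0.0,"ty":0.0,"tz":0.0,"wx":0.0,"wy":0.0,"wz":0.0,"claw":-0.6}]}}

```text
clock: 14.0
tool_pos: [0.5202, -0.2166, 0.028]
eef_rot: [0.897, 0.442, -0.001, 0.001]
contact_force: [-5.6, -4.6, 10.7]
opening: 0.319
finger_force: 35.0
```

```bash
python3 st.py
python3 - <<'E'
from h import *
from plant import vision
s=vision.snapshot("wrist"); pickle.dump(s,open("pics/w6.pkl","wb"))
cv2.imwrite("pics/w6.png",cv2.resize(s["image"],(800,600),interpolation=cv2.INTER_CUBIC))
P=cloud(s); D=(P-BAY)@U*1000
hsv=cv2.cvtColor(s["image"],cv2.COLOR_BGR2HSV);bl=(hsv[...,0]>=100)&(hsv[...,0]<=125)&(hsv[...,1]>140)
m=bl&(abs(D[...,2])<4)&(abs(D[...,0])<40); print("floor",np.median(D[m][:,2]))
m=bl&(abs(D[...,2]-28)<6)&(abs(D[...,0])<16)&(D[...,1]>-20)&(D[...,1]<40); t=D[m]; print("back",len(t),np.median(t,axis=0),np.percentile(t[:,1],99),np.polyfit(t[:,1],t[:,2],1))
for sg in(-1,1):
    m=(D[...,2]>18)&(D[...,2]<27)&(D[...,1]>-2)&(D[...,1]<28)&(D[...,0]*sg>17)&(D[...,0]*sg<32); print(sg,np.percentile(D[m],[3,50,97],axis=0).round(1).tolist() if m.sum() else 0)
E
```

```text
14.0 [ 0.36  0.95 -0.09  1.88  0.24  0.32 -0.57] [ 0.5202 -0.2166  0.028 ] F [-1.7 -7.1 10.7]
nose head 52.49 pitch 0.15 roll -0.03
tip in bay [  0.6 103.8  15.2]
floor 0.3192946861825773
back 5201 [ 0.70054827 11.38235542 29.51319316] 27.717461861797815 [-1.36706797e-02  2.94824987e+01]
-1 [[-25.4, 7.5, 18.3], [-22.3, 14.6, 22.8], [-19.6, 21.1, 24.9]]
1 [[20.2, 7.5, 18.3], [23.0, 14.8, 22.7], [26.1, 21.1, 24.8]]
```

View pics/w6.png

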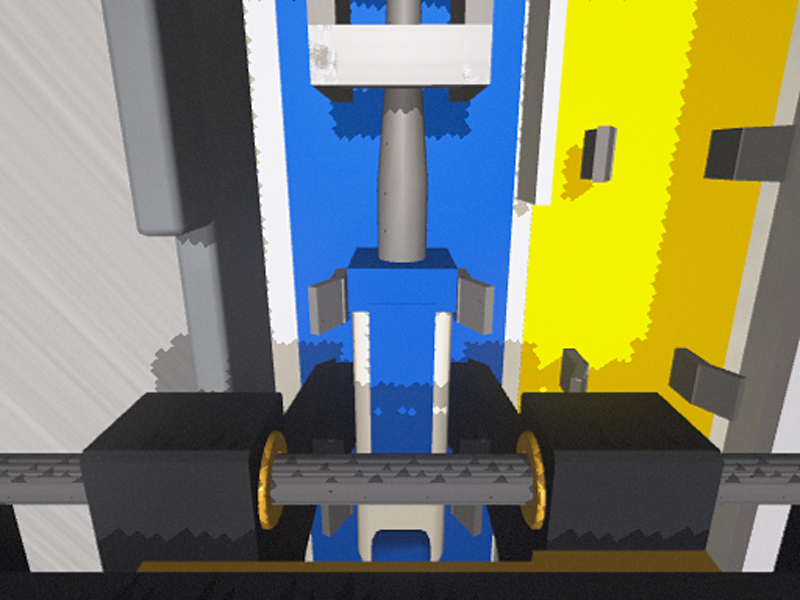

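The pipette is between the saddles: cheeks at (325,300) and (475,300), nose under the bar at (405,55), with firm floor contact. Levelling by the last 0.7°, easing the grip, then opening just a little.

Request:
{"method": "drive_tool", "body": {"force": 8, "targets": [{"tx":0.0,"ty":0.0,"tz":0.0,"wx":0.003,"wy":-0.0023,"wz":0.0,"claw":-0.6},{"tx":0.0,"ty":0.0,"tz":0.0,"wx":0.003,"wy":-0.0023,"wz":0.0,"claw":-0.6},{"tx":0.0,"ty":0.0,"tz":0.0,"wx":0.003,"wy":-0.0023,"wz":0.0,"claw":-0.6},{"tx":0.0,"ty":0.0,"tz":0.0,"wx":0.0,"wy":0.0,"wz":0.0,"claw":-0.6},{"tx":0.0,"ty":0.0,"tz":0.0,"wx":0.0,"wy":0.0,"wz":0.0,"claw":-0.6},{"tx":0.0,"ty":0.0,"tz":0.0,"wx":0.0,"wy":0.0,"wz":0.0,"claw":-0.6},{"tx":0.0,"ty":0.0,"tz":0.0,"wx":0.0,"wy":0.0,"wz":0.0,"claw":-0.6},{"tx":0.0,"ty":0.0,"tz":0.0,"wx":0.0,"wy":0.0,"wz":0.0,"claw":-0.6}]}}

```text
clock: 14.85
tool_pos: [0.5204, -0.2165, 0.0278]
eef_rot: [0.897, 0.442, 0.004, -0.002]
contact_force: [-4.6, -4.0, 9.0]
opening: 0.316
finger_force: 8.0
```

Request:
{"method": "drive_tool", "body": {"force": 3, "targets": [{"tx":0.0,"ty":0.0,"tz":0.0,"wx":0.0,"wy":0.0,"wz":0.0,"claw":-0.6},{"tx":0.0,"ty":0.0,"tz":0.0,"wx":0.0,"wy":0.0,"wz":0.0,"claw":-0.6},{"tx":0.0,"ty":0.0,"tz":0.0,"wx":0.0,"wy":0.0,"wz":0.0,"claw":-0.3},{"tx":0.0,"ty":0.0,"tz":0.0,"wx":0.0,"wy":0.0,"wz":0.0,"claw":-0.2},{"tx":0.0,"ty":0.0,"tz":0.0,"wx":0.0,"wy":0.0,"wz":0.0,"claw":-0.2},{"tx":0.0,"ty":0.0,"tz":0.0,"wx":0.0,"wy":0.0,"wz":0.0,"claw":-0.2},{"tx":0.0,"ty":0.0,"tz":0.0,"wx":0.0,"wy":0.0,"wz":0.0,"claw":-0.2},{"tx":0.0,"ty":0.0,"tz":0.0,"wx":0.0,"wy":0.0,"wz":0.0,"claw":-0.2}]}}

```text
clock: 15.65
tool_pos: [0.521, -0.2154, 0.0266]
eef_rot: [0.897, 0.443, 0.005, -0.002]
contact_force: [0.4, 0.7, 0.8]
opening: 0.395
finger_force: 0.0
```

```bash
python3 st.py
```

```text
15.65 [ 0.38  0.95 -0.1   1.89  0.24  0.31 -0.57] [ 0.521  -0.2154  0.0266] F [-0.1  0.8  0.8]
nose head 52.56 pitch -0.63 roll 0.0
tip in bay [  0.3 105.3  15.4]
```

Request:
{"method": "drive_tool", "body": {"targets": [{"tx":0.0,"ty":0.0,"tz":0.1,"wx":0.0,"wy":0.0,"wz":0.0,"claw":-0.2},{"tx":0.0,"ty":0.0,"tz":0.2,"wx":0.0,"wy":0.0,"wz":0.0,"claw":-0.2},{"tx":0.0,"ty":0.0,"tz":0.4,"wx":0.0,"wy":0.0,"wz":0.0,"claw":-0.2},{"tx":0.0,"ty":0.0,"tz":0.5,"wx":0.0,"wy":0.0,"wz":0.0,"claw":-0.2},{"tx":0.0,"ty":0.0,"tz":0.6,"wx":0.0,"wy":0.0,"wz":0.0,"claw":-0.2},{"tx":0.0,"ty":0.0,"tz":0.6,"wx":0.0,"wy":0.0,"wz":0.0,"claw":-0.2},{"tx":0.0,"ty":0.0,"tz":0.6,"wx":0.0,"wy":0.0,"wz":0.0,"claw":-0.2},{"tx":0.0,"ty":0.0,"tz":0.6,"wx":0.0,"wy":0.0,"wz":0.0,"claw":-0.2}]}}

```text
clock: 16.45
tool_pos: [0.521, -0.2156, 0.1368]
eef_rot: [0.897, 0.443, 0.005, -0.002]
contact_force: [-0.1, -0.2, 0.0]
opening: 0.4
finger_force: 0.0
```

Run:
```python
from h import *
from plant import vision,r
s=vision.snapshot("wrist"); pickle.dump(s,open("pics/w7.pkl","wb"))
cv2.imwrite("pics/w7.png",cv2.resize(s["image"],(800,600),interpolation=cv2.INTER_CUBIC))
P=cloud(s); D=(P-BAY)@U*1000
hsv=cv2.cvtColor(s["image"],cv2.COLOR_BGR2HSV);bl=(hsv[...,0]>=100)&(hsv[...,0]<=125)&(hsv[...,1]>140)
m=bl&(abs(D[...,2])<4)&(abs(D[...,0])<40); print("floor",np.median(D[m][:,2]))
m=bl&(abs(D[...,2]-28)<6)&(abs(D[...,0])<16)&(D[...,1]>-60)&(D[...,1]<40); t=D[m]; print("back",len(t),np.median(t,axis=0),np.percentile(t[:,1],[1,99]),np.polyfit(t[:,1],t[:,2],1))
m=(D[...,1]>96)&(D[...,1]<112)&(D[...,2]>25)&(D[...,2]<40)&(abs(D[...,0])<15); print("pad top y",np.percentile(D[m][:,1],[2,5,50,98]) if m.sum() else 0)
st=r.get_state(); print(st["clock"],st["tool_pos"])
# push start: closed fingers in front of the drawer face, middle
f=BAY+U@np.array([-.054,0,0]); f[2]=.036; print("front pt",f)
Rt=tool_R(stand_R(52.6,0)); p=f+U@np.array([-.045,0,0]); p[2]=.14; plan(st,Rt,p); p[2]=.038; plan(st,Rt,p)
```

```text
floor 0.3396991499326034
back 2138 [ 0.94699176  0.74775011 28.74061723] [-39.08483221  27.55250704] [-6.36561382e-03  2.86819210e+01]
pad top y [ 97.8052503  100.19351089 107.22779553 111.75032726]
16.5 [ 0.52261216 -0.21624554  0.13941837]
front pt [ 0.48834452 -0.16889319  0.036     ]
total shift units [-2.33  2.49  0.02] total turn units [-0.006  0.012  0.001] turn deg 0.8 min rows 0.09432829046064586
total shift units [-2.33  2.49 -3.38] total turn units [-0.006  0.012  0.001] turn deg 0.8 min rows 0.09432829046064586
```

View pics/w7.png

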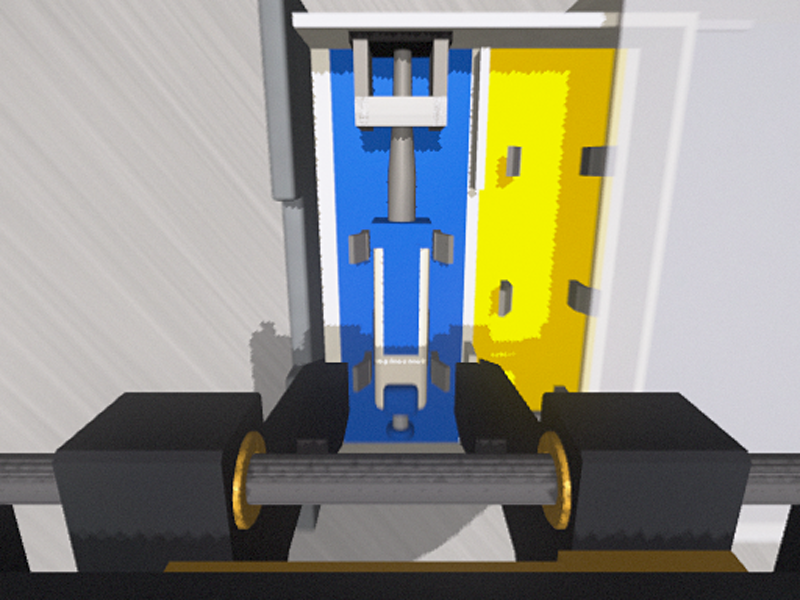

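The pipette lies in the saddles with its nose under the bar at (402,110) and its tip at the pad (402,50). Checking the tip-to-pad profile from the depth.

Run:
```python
from h import *
s=pickle.load(open("pics/w7.pkl","rb")); P=cloud(s); D=(P-BAY)@U*1000
for u in (256,257,258): print(u,[tuple(D[v,u].round(1)[1:]) for v in range(38,20,-1)])
```

```text
256 [(np.float64(101.3), np.float64(17.4)), (np.float64(101.8), np.float64(18.1)), (np.float64(102.5), np.float64(18.0)), (np.float64(103.4), np.float64(16.4)), (np.float64(103.9), np.float64(17.4)), (np.float64(104.6), np.float64(17.3)), (np.float64(105.1), np.float64(18.0)), (np.float64(105.1), np.float64(21.2)), (np.float64(105.4), np.float64(22.9)), (np.float64(105.1), np.float64(27.2)), (np.float64(104.9), np.float64(30.8)), (np.float64(105.1), np.float64(32.8)), (np.float64(105.5), np.float64(34.0)), (np.float64(106.1), np.float64(33.7)), (np.float64(106.5), np.float64(34.6)), (np.float64(107.2), np.float64(34.2)), (np.float64(107.7), np.float64(34.6)), (np.float64(108.6), np.float64(33.6))]
257 [(np.float64(101.1), np.float64(18.2)), (np.float64(101.7), np.float64(18.9)), (np.float64(102.4), np.float64(18.6)), (np.float64(103.1), np.float64(18.3)), (np.float64(103.6), np.float64(18.9)), (np.float64(104.1), np.float64(19.5)), (np.float64(104.9), np.float64(18.7)), (np.float64(105.1), np.float64(20.9)), (np.float64(105.0), np.float64(24.4)), (np.float64(105.2), np.float64(26.6))
[... 320 characters left out ...]
np.float64(100.9), np.float64(19.5)), (np.float64(101.5), np.float64(19.5)), (np.float64(102.5), np.float64(17.7)), (np.float64(103.2), np.float64(17.8)), (np.float64(103.9), np.float64(17.5)), (np.float64(104.2), np.float64(19.3)), (np.float64(104.9), np.float64(18.9)), (np.float64(105.1), np.float64(21.0)), (np.float64(105.2), np.float64(23.8)), (np.float64(105.1), np.float64(27.2)), (np.float64(104.9), np.float64(31.2)), (np.float64(105.0), np.float64(33.4)), (np.float64(105.5), np.float64(33.7)), (np.float64(105.9), np.float64(34.6)), (np.float64(106.4), np.float64(35.4)), (np.float64(55.2), np.float64(263.6)), (np.float64(107.9), np.float64(33.9)), (np.float64(108.0), np.float64(35.9))]
```

The tip meets the pad face (both at y ≈ 105). Now to the drawer front.

Request:
{"method": "drive_tool", "body": {"targets": [{"tx":-0.3,"ty":0.31,"tz":0.0,"wx":-0.001,"wy":0.0015,"wz":0.0,"claw":-1.0},{"tx":-0.3,"ty":0.31,"tz":0.0,"wx":-0.001,"wy":0.0015,"wz":0.0,"claw":-1.0},{"tx":-0.3,"ty":0.31,"tz":0.0,"wx":-0.001,"wy":0.0015,"wz":0.0,"claw":-1.0},{"tx":-0.3,"ty":0.31,"tz":0.0,"wx":-0.001,"wy":0.0015,"wz":0.0,"claw":-1.0},{"tx":-0.3,"ty":0.31,"tz":0.0,"wx":-0.001,"wy":0.0015,"wz":0.0,"claw":-1.0},{"tx":-0.3,"ty":0.31,"tz":0.0,"wx":-0.001,"wy":0.0015,"wz":0.0,"claw":-1.0},{"tx":-0.3,"ty":0.31,"tz":0.0,"wx":0.0,"wy":0.0015,"wz":0.0,"claw":-1.0},{"tx":-0.3,"ty":0.31,"tz":0.0,"wx":0.0,"wy":0.0015,"wz":0.0,"claw":-1.0}]}}

```text
clock: 17.3
tool_pos: [0.4487, -0.1408, 0.1353]
eef_rot: [0.897, 0.443, -0.002, -0.002]
contact_force: [-0.6, 0.4, -0.5]
opening: 0.004
finger_force: 0.0
```

```bash
cat > pu.py <<'E'
from h import *
from plant import r
st=r.get_state(); print(st["clock"],st["q"].round(2),"TCP in bay",(U.T@(st["tool_pos"]-BAY)*1000).round(1),"F",(U.T@st["contact_force"]).round(1),st["opening"])
p=BAY+U@np.array([-.099,0,0]); p[2]=.038; plan(st,tool_R(stand_R(52.6,0)),p)
E
python3 pu.py
```

```text
17.3 [ 0.28  0.69 -0.11  2.12  0.21  0.34 -0.66] TCP in bay [-102.6   -1.7  122.3] F [-0.7 -0.  -0.5] 0.003814102417616166
total shift units [ 0.13 -0.03 -3.24] total turn units [-0.002 -0.005  0.001] turn deg 0.3 min rows 0.03694542996134185
```

Request:
{"method": "drive_tool", "body": {"targets": [{"tx":0.0,"ty":0.0,"tz":-0.46,"wx":0.0,"wy":-0.002,"wz":0.0,"claw":-1.0},{"tx":0.0,"ty":0.0,"tz":-0.46,"wx":0.0,"wy":-0.002,"wz":0.0,"claw":-1.0},{"tx":0.0,"ty":0.0,"tz":-0.46,"wx":0.0,"wy":0.0,"wz":0.0,"claw":-1.0},{"tx":0.0,"ty":0.0,"tz":-0.46,"wx":0.0,"wy":0.0,"wz":0.0,"claw":-1.0},{"tx":0.0,"ty":0.0,"tz":-0.46,"wx":0.0,"wy":0.0,"wz":0.0,"claw":-1.0},{"tx":0.0,"ty":0.0,"tz":-0.46,"wx":0.0,"wy":0.0,"wz":0.0,"claw":-1.0},{"tx":0.0,"ty":0.0,"tz":-0.46,"wx":0.0,"wy":0.0,"wz":0.0,"claw":-1.0},{"tx":0.0,"ty":0.0,"tz":0.0,"wx":0.0,"wy":0.0,"wz":0.0,"claw":-1.0}]}}

```text
clock: 18.1
tool_pos: [0.4486, -0.1409, 0.0374]
eef_rot: [0.897, 0.443, -0.001, -0.002]
contact_force: [0.0, 0.0, -0.1]
opening: 0.004
finger_force: 0.0
```

Request:
{"method": "drive_tool", "body": {"targets": [{"tx":0.1,"ty":-0.077,"tz":0.0,"wx":0.0,"wy":0.0,"wz":0.0,"claw":-1.0},{"tx":0.1,"ty":-0.077,"tz":0.0,"wx":0.0,"wy":0.0,"wz":0.0,"claw":-1.0},{"tx":0.1,"ty":-0.077,"tz":0.0,"wx":0.0,"wy":0.0,"wz":0.0,"claw":-1.0},{"tx":0.1,"ty":-0.077,"tz":0.0,"wx":0.0,"wy":0.0,"wz":0.0,"claw":-1.0},{"tx":0.1,"ty":-0.077,"tz":0.0,"wx":0.0,"wy":0.0,"wz":0.0,"claw":-1.0},{"tx":0.1,"ty":-0.077,"tz":0.0,"wx":0.0,"wy":0.0,"wz":0.0,"claw":-1.0},{"tx":0.1,"ty":-0.077,"tz":0.0,"wx":0.0,"wy":0.0,"wz":0.0,"claw":-1.0},{"tx":0.1,"ty":-0.077,"tz":0.0,"wx":0.0,"wy":0.0,"wz":0.0,"claw":-1.0}]}}

```text
clock: 18.9
tool_pos: [0.4731, -0.1598, 0.038]
eef_rot: [0.897, 0.443, -0.0, -0.001]
contact_force: [0.1, 0.0, 0.5]
opening: 0.002
finger_force: 0.0
```

```bash
python3 pu.py
```

```text
18.9 [ 0.27  0.9  -0.06  2.07  0.25  0.17 -0.67] TCP in bay [-71.6  -2.   25. ] F [0.1 0.1 0.5] 0.002163711959457927
total shift units [-0.68  0.61 -0.  ] total turn units [-0.002 -0.002  0.001] turn deg 0.2 min rows 0.02129216858064695
```

Request:
{"method": "drive_tool", "body": {"targets": [{"tx":0.05,"ty":-0.038,"tz":0.0,"wx":0.0,"wy":0.0,"wz":0.0,"claw":-1.0},{"tx":0.08,"ty":-0.061,"tz":0.0,"wx":0.0,"wy":0.0,"wz":0.0,"claw":-1.0},{"tx":0.11,"ty":-0.084,"tz":0.0,"wx":0.0,"wy":0.0,"wz":0.0,"claw":-1.0},{"tx":0.13,"ty":-0.1,"tz":0.0,"wx":0.0,"wy":0.0,"wz":0.0,"claw":-1.0},{"tx":0.13,"ty":-0.1,"tz":0.0,"wx":0.0,"wy":0.0,"wz":0.0,"claw":-1.0},{"tx":0.13,"ty":-0.1,"tz":0.0,"wx":0.0,"wy":0.0,"wz":0.0,"claw":-1.0},{"tx":0.13,"ty":-0.1,"tz":0.0,"wx":0.0,"wy":0.0,"wz":0.0,"claw":-1.0},{"tx":0.13,"ty":-0.1,"tz":0.0,"wx":0.0,"wy":0.0,"wz":0.0,"claw":-1.0}]}}

```text
clock: 19.7
tool_pos: [0.4999, -0.1803, 0.038]
eef_rot: [0.897, 0.443, -0.0, -0.002]
contact_force: [-2.4, 1.4, 0.9]
opening: 0.002
finger_force: 1.7
```

```bash
python3 pu.py
```

```text
19.7 [ 0.31  0.91 -0.08  1.98  0.25  0.26 -0.64] TCP in bay [-37.9  -2.   25. ] F [-2.7 -0.3  0.9] 0.0020379480445197333
total shift units [-1.58  1.29  0.  ] total turn units [-0.002 -0.002  0.001] turn deg 0.2 min rows 0.021798370650949216
```

Request:
{"method": "drive_tool", "body": {"targets": [{"tx":0.15,"ty":-0.115,"tz":0.0,"wx":0.0,"wy":0.0,"wz":0.0,"claw":-1.0},{"tx":0.15,"ty":-0.115,"tz":0.0,"wx":0.0,"wy":0.0,"wz":0.0,"claw":-1.0},{"tx":0.15,"ty":-0.115,"tz":0.0,"wx":0.0,"wy":0.0,"wz":0.0,"claw":-1.0},{"tx":0.15,"ty":-0.115,"tz":0.0,"wx":0.0,"wy":0.0,"wz":0.0,"claw":-1.0},{"tx":0.15,"ty":-0.115,"tz":0.0,"wx":0.0,"wy":0.0,"wz":0.0,"claw":-1.0},{"tx":0.15,"ty":-0.115,"tz":0.0,"wx":0.0,"wy":0.0,"wz":0.0,"claw":-1.0},{"tx":0.15,"ty":-0.115,"tz":0.0,"wx":0.0,"wy":0.0,"wz":0.0,"claw":-1.0},{"tx":0.15,"ty":-0.115,"tz":0.0,"wx":0.0,"wy":0.0,"wz":0.0,"claw":-1.0}]}}

```text
clock: 20.5
tool_pos: [0.536, -0.2079, 0.038]
eef_rot: [0.897, 0.443, -0.0, -0.001]
contact_force: [-2.0, 2.8, 0.3]
opening: 0.009
finger_force: 1.7
```

Request:
{"method": "drive_tool", "body": {"targets": [{"tx":0.15,"ty":-0.115,"tz":0.0,"wx":0.0,"wy":0.0,"wz":0.0,"claw":-1.0},{"tx":0.15,"ty":-0.115,"tz":0.0,"wx":0.0,"wy":0.0,"wz":0.0,"claw":-1.0},{"tx":0.15,"ty":-0.115,"tz":0.0,"wx":0.0,"wy":0.0,"wz":0.0,"claw":-1.0},{"tx":0.15,"ty":-0.115,"tz":0.0,"wx":0.0,"wy":0.0,"wz":0.0,"claw":-1.0},{"tx":0.13,"ty":-0.1,"tz":0.0,"wx":0.0,"wy":0.0,"wz":0.0,"claw":-1.0},{"tx":0.11,"ty":-0.084,"tz":0.0,"wx":0.0,"wy":0.0,"wz":0.0,"claw":-1.0},{"tx":0.09,"ty":-0.069,"tz":0.0,"wx":0.0,"wy":0.0,"wz":0.0,"claw":-1.0},{"tx":0.07,"ty":-0.054,"tz":0.0,"wx":0.0,"wy":0.0,"wz":0.0,"claw":-1.0}]}}

```text
clock: 21.3
tool_pos: [0.5659, -0.2308, 0.0381]
eef_rot: [0.897, 0.443, -0.0, -0.001]
contact_force: [-1.2, 2.6, 0.5]
opening: 0.006
finger_force: 1.6
```

```bash
python3 pu.py
```

```text
21.3 [ 0.39  0.96 -0.14  1.73  0.25  0.46 -0.57] TCP in bay [45.2 -2.  25.1] F [-2.6  1.4  0.5] 0.0055200113184198565
total shift units [-3.78  2.97 -0.  ] total turn units [-0.002 -0.001  0.001] turn deg 0.2 min rows 0.020165349600394414
```

Request:
{"method": "drive_tool", "body": {"targets": [{"tx":0.056,"ty":-0.043,"tz":0.0,"wx":0.0,"wy":0.0,"wz":0.0,"claw":-1.0},{"tx":0.056,"ty":-0.043,"tz":0.0,"wx":0.0,"wy":0.0,"wz":0.0,"claw":-1.0},{"tx":0.056,"ty":-0.043,"tz":0.0,"wx":0.0,"wy":0.0,"wz":0.0,"claw":-1.0},{"tx":0.056,"ty":-0.043,"tz":0.0,"wx":0.0,"wy":0.0,"wz":0.0,"claw":-1.0},{"tx":0.056,"ty":-0.043,"tz":0.0,"wx":0.0,"wy":0.0,"wz":0.0,"claw":-1.0},{"tx":0.056,"ty":-0.043,"tz":0.0,"wx":0.0,"wy":0.0,"wz":0.0,"claw":-1.0},{"tx":0.056,"ty":-0.043,"tz":0.0,"wx":0.0,"wy":0.0,"wz":0.0,"claw":-1.0},{"tx":0.04,"ty":-0.03,"tz":0.0,"wx":0.0,"wy":0.0,"wz":0.0,"claw":-1.0}]}}

```text
clock: 22.1
tool_pos: [0.5788, -0.2407, 0.0381]
eef_rot: [0.897, 0.443, -0.0, -0.001]
contact_force: [-1.0, 3.8, 0.5]
opening: 0.003
finger_force: 1.6
```

```bash
python3 pu.py
```

```text
22.1 [ 0.4   0.98 -0.15  1.68  0.25  0.5  -0.55] TCP in bay [61.5 -2.1 25.1] F [-3.1  2.4  0.5] 0.0031461443715182875
total shift units [-4.21  3.3  -0.  ] total turn units [-0.002 -0.001  0.001] turn deg 0.2 min rows 0.02022228125651384
```

Request:
{"method": "drive_tool", "body": {"targets": [{"tx":0.02,"ty":-0.015,"tz":0.0,"wx":0.0,"wy":0.0,"wz":0.0,"claw":-1.0},{"tx":0.02,"ty":-0.015,"tz":0.0,"wx":0.0,"wy":0.0,"wz":0.0,"claw":-1.0},{"tx":0.02,"ty":-0.015,"tz":0.0,"wx":0.0,"wy":0.0,"wz":0.0,"claw":-1.0},{"tx":0.02,"ty":-0.015,"tz":0.0,"wx":0.0,"wy":0.0,"wz":0.0,"claw":-1.0},{"tx":0.02,"ty":-0.015,"tz":0.0,"wx":0.0,"wy":0.0,"wz":0.0,"claw":-1.0},{"tx":0.02,"ty":-0.015,"tz":0.0,"wx":0.0,"wy":0.0,"wz":0.0,"claw":-1.0},{"tx":0.0,"ty":0.0,"tz":0.0,"wx":0.0,"wy":0.0,"wz":0.0,"claw":-1.0},{"tx":0.0,"ty":0.0,"tz":0.0,"wx":0.0,"wy":0.0,"wz":0.0,"claw":-1.0}]}}

```text
clock: 22.9
tool_pos: [0.5818, -0.2431, 0.0381]
eef_rot: [0.897, 0.443, -0.001, -0.002]
contact_force: [-3.3, 4.6, 1.9]
opening: 0.005
finger_force: 2.4
```

```bash
python3 pu.py
```

```text
22.9 [ 0.4   0.98 -0.15  1.67  0.25  0.51 -0.55] TCP in bay [65.3 -2.2 25.1] F [-5.4  1.7  1.9] 0.005456360947260921
total shift units [-4.31  3.39 -0.  ] total turn units [-0.003 -0.002  0.001] turn deg 0.2 min rows 0.025166299004083514
```

Request:
{"method": "drive_tool", "body": {"targets": [{"tx":0.02,"ty":-0.015,"tz":0.0,"wx":0.0,"wy":0.0,"wz":0.0,"claw":-1.0},{"tx":0.02,"ty":-0.015,"tz":0.0,"wx":0.0,"wy":0.0,"wz":0.0,"claw":-1.0},{"tx":0.02,"ty":-0.015,"tz":0.0,"wx":0.0,"wy":0.0,"wz":0.0,"claw":-1.0},{"tx":0.02,"ty":-0.015,"tz":0.0,"wx":0.0,"wy":0.0,"wz":0.0,"claw":-1.0},{"tx":0.0,"ty":0.0,"tz":0.0,"wx":0.0,"wy":0.0,"wz":0.0,"claw":-1.0},{"tx":0.0,"ty":0.0,"tz":0.0,"wx":0.0,"wy":0.0,"wz":0.0,"claw":-1.0},{"tx":0.0,"ty":0.0,"tz":0.0,"wx":0.0,"wy":0.0,"wz":0.0,"claw":-1.0},{"tx":0.0,"ty":0.0,"tz":0.0,"wx":0.0,"wy":0.0,"wz":0.0,"claw":-1.0}]}}

```text
clock: 23.7
tool_pos: [0.5818, -0.2431, 0.0381]
eef_rot: [0.897, 0.443, -0.002, -0.004]
contact_force: [-7.1, 7.5, 9.1]
opening: 0.006
finger_force: 5.9
```

```bash
python3 pu.py
```

```text
23.7 [ 0.41  0.98 -0.15  1.66  0.25  0.52 -0.55] TCP in bay [65.3 -2.2 25.1] F [-10.2   1.6   9.1] 0.005594373470697088
total shift units [-4.31  3.39 -0.  ] total turn units [-0.005 -0.007  0.   ] turn deg 0.5 min rows 0.06306886030619298
```

The drawer is at its stop: the force rises while the position stays put. Backing off.

Request:
{"method": "drive_tool", "body": {"targets": [{"tx":-0.1,"ty":0.077,"tz":0.0,"wx":0.0,"wy":0.0,"wz":0.0,"claw":-1.0},{"tx":-0.3,"ty":0.23,"tz":0.0,"wx":0.0,"wy":0.0,"wz":0.0,"claw":-1.0},{"tx":-0.4,"ty":0.31,"tz":0.0,"wx":0.0,"wy":0.0,"wz":0.0,"claw":-1.0},{"tx":-0.4,"ty":0.31,"tz":0.0,"wx":0.0,"wy":0.0,"wz":0.0,"claw":-1.0},{"tx":-0.4,"ty":0.31,"tz":0.3,"wx":0.0,"wy":0.0,"wz":0.0,"claw":-1.0},{"tx":-0.4,"ty":0.31,"tz":0.6,"wx":0.0,"wy":0.0,"wz":0.0,"claw":-1.0},{"tx":-0.4,"ty":0.31,"tz":0.8,"wx":0.0,"wy":0.0,"wz":0.0,"claw":-1.0},{"tx":-0.4,"ty":0.31,"tz":0.8,"wx":0.0,"wy":0.0,"wz":0.0,"claw":-1.0}]}}

```text
clock: 24.5
tool_pos: [0.5011, -0.1819, 0.1139]
eef_rot: [0.897, 0.442, 0.0, 0.0]
contact_force: [0.7, -0.0, 0.6]
opening: 0.005
finger_force: 0.0
```

Run:
```python
from h import *
from plant import vision,r
s=vision.snapshot("scene"); P=cloud(s); D=(P-BAY)@U*1000
cv2.imwrite("pics/s9.png",np.clip(cv2.resize(s["image"][100:350,80:413],(800,600),interpolation=cv2.INTER_CUBIC)*1.2,0,255).astype(np.uint8))
m=(abs(D[...,2]-56)<5)&(D[...,0]>40)&(D[...,0]<100)&(abs(D[...,1])<120); print(np.percentile(D[m][:,0],[1,5,50,99]))
print(r.get_state()["tool_pos"])
```

```text
[80.36526958 81.48475231 90.56531622 99.68147942]
[ 0.5002978  -0.1805668   0.11707351]
```

View pics/s9.png

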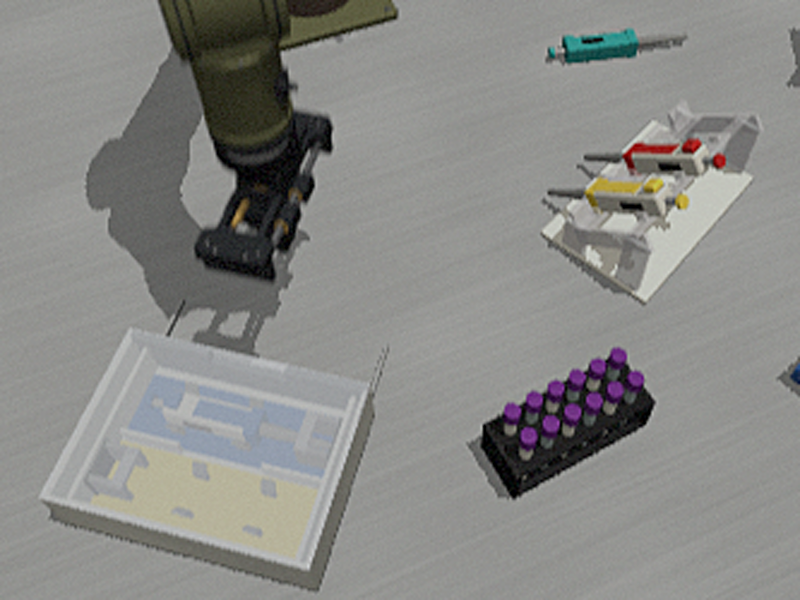

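The drawer is shut: its face is at the shut position, about 80 mm in the bay frame as expected. The pipette is visible inside through the clear top at (210,410). The red and yellow pipettes and the rack are undisturbed. Handing in.

```bash
python3 -c "
from plant import workorder
print(workorder.finish_job())"
```

```text
the job is handed in; nothing more can be done
None
```

The blue pipette is lying flat in the blue-lined compartment, back up, nose under the keeper bar and against the end pad (checked just before shutting), the drawer is pushed to its stop, the other pipettes and rack look undisturbed, and the job was handed in at about 24.6 s.

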